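# Lean the washed serving board to drain beside the espresso machine

## Task

The washed wooden paddle board is lying on the counter: stand it up to dry in the steel drain tray beside the espresso machine, in the free stretch between the upturned milk pitcher and the upturned cup. Its handle end goes up and leans against the machine's side, square to it, and its foot stands on the tray floor right up against the raised rim that is farther from the machine, so that it cannot slide. Ease it onto the machine without knocking it hard, and leave everything else where it stands.

Things in the scene. Friction and masses are not known exactly. Their poses are not given: they have to be found in the camera images.
- board_mid (a point): Centre of the flat hardwood paddle board: 300 mm long, 18 mm thick, 0.34 to 0.54 kg, lying flat. x runs along it to the handle end, y across, z out of its upper face. Blade 150 mm wide from the foot end (x = -150 mm) to x = 30; shoulders 92 mm wide to x = 46; then a straight handle 34 mm wide to x = 150. Centre of mass at about x = -37 mm. Either face may face out.
- board_handle (a point): Middle of the board's handle (34 mm wide, 18 mm thick), 95 mm from board_mid towards the handle end, at half thickness; axes as board_mid. Points roughly towards the machine. Held here, the foot end sags in the fingers by an amount that varies.
- board_foot (a point): Middle of the board's foot end (the straight 150 mm wide end opposite the handle), 150 mm from board_mid, at half thickness; axes as board_mid.
- board_top (a point): Middle of the board's handle end, 150 mm from board_mid on the other side, at half thickness; axes as board_mid.
- tray: Fixed steel drain tray, 470 mm long (its x), 128 mm wide (its y), origin at the centre of its underside on the counter. Floor 3 mm thick; rim all round 4 mm thick, 16 mm high above the counter: inner face of the rim far from the machine at y = +60 mm. Machine's side at y = -65 mm. Pitcher and cup stand near its ends, either way round. Board foot at far rim and top on machine: leans 21 deg.
- machine: Fixed espresso machine, origin at the centre of its underside. Its flat upright steel side beside the tray is the plane y = +210 mm of this frame, 520 mm long in x (centred), from 35 to 435 mm above the counter. Its cup-warmer top overhangs that side by 27 mm, with its underside 435 mm above the counter; a rail stands on top. z is up.
- pitcher: Upturned steel milk pitcher standing in the tray, 112 mm high, 86 mm across at most, with a handle on its +y side reaching 69 mm from its axis. Origin at the centre of its underside. Must not be disturbed.
- cup: Upturned black espresso cup standing in the tray, 58 mm high, 66 mm across, with a handle on its +x side reaching 47 mm from its axis. Origin at the centre of its underside. Must not be disturbed.
- tamper: Tamper standing on the counter, 90 mm high, 58 mm across; a bystander. Origin at the centre of its underside.
- squeeze_bottle: White squeeze bottle, 60 mm across and 208 mm high; a bystander. Origin at the centre of its underside.
- saucers: Stack of black saucers, 140 mm across, 40 mm high; a bystander. Origin at the centre of its underside.
- portafilter: Loose portafilter lying on the counter, basket 66 mm across, 30 mm high at the origin (centre of its underside), its handle reaching 163 mm along its -x; a bystander.

How it is judged:
By the outcome, as a careful person would: the job done as asked, in the order asked, and still so for the second after the job is handed in, with the robot touching nothing.
It also fails if it takes over 59 s, if anything falls off the work surface, if the arm or the gripper's body presses on something with over 40 N, if the wrist force passes 120 N, or if a joint passes its speed limit or range.

## Robot

A 6-joint arm with a two-finger parallel gripper is mounted at the origin on the work surface. World frame = base frame: x ahead of the robot, y to its left, z up, the work surface at z = 0. Lengths are in mm, angles in rad, forces in N, time in s.
With the tool pointing down it reaches from about 300 to 750 mm from the base axis. Payload 8.5 kg.
Tool frame: the origin (TCP) lies on the centre line of the jaws, within the pads' length; the fingertips stand 22 mm ahead of it and the grasp point (between the pads) lies 3 mm ahead of it (finger_overhang is the distance from the TCP to the fingertips, in mm); z points along the fingers, y is the direction in which the jaws open and shut (so a half turn about z gives the same grasp; the last joint's range is limited). The gripper opens to 88 mm and grips with 3 to 60 N. Pads are 18 mm wide; open, the fingers measure 123 mm over their backs; the gripper's body (75 mm by 187 mm) begins 45 mm behind the grasp point.
Start: joints at [-1.444, 0.381, 1.297, -0, 1.464, -0.215], TCP at [184.345, -518.168, 260.748] pointing down, gripper open.
Joint ranges: [-3.11, 3.11], [-0.89, 2.33], [0.22, 2.48], [-1.42, 4.56], [0.17, 2.85], [-2.88, 2.88]. Speed limits (rad/s): [2.39, 2.39, 3.14, 3.14, 3.14, 3.14].

## Interface

Orientations are given as a rotation vector (axis times angle).
In Python, from station import read_state, snapshot, camera_params, hand_in, finger_overhang gives the robot as it stands. The module is installed in compiled form; this text tells all that it offers.
- The arm moves only by the tool send_rows, never from a script. Its argument "series" is a list of rows, each a list of 2 entries, a list of its own where there are three numbers: the shift along the tool's x, y, z in mm, then the turn about the tool's z in degrees. In form: [[[tx, ty, tz], turn], ...]. A call has 1 to 5 rows; each row shifts and turns the commanded pose from where the row before left it, along the tool's axes as they then stand; what a row does not reach is not made up. A row lasts 1/10 s, in which the tool goes at most 50 mm and 8.59 degrees, less where a joint would pass 70% of its speed; a pose out of reach is approached as far as the arm can. A call is refused whole if a number of a shift passes 50 or a number of a turn 8.59, either way. A call with a gripper value outside its range is refused whole. "fingers" is the finger opening in mm, from 0 to 88.1, set as the call begins (left out, the last holds). The fingers move at their own pace and stop on an object; "newtons" is the grip in N (left out, the last holds). Time passes only in rows, so rows that do not move let the fingers close. It gives the time, the measured TCP pose, the force and the opening at its end, in the units of the state.
- read_state(): the state, without advancing time (a new reading comes with each control period).
- snapshot(name): name is "scene" or "top"; returns the picture (400x640x3 uint8, red, green, blue); there is no depth.
- camera_params(name): a dict with "camera_matrix" (3x3 intrinsics, pixels), "rvec" (rotation vector, rad) and "tvec" (3), from world to camera coordinates, as OpenCV has them. Camera axes: x right, y down, z forward; pixel columns grow to the right and rows downward; lengths in mm; the calibration is good to about 2 mm. A picture is of the moment at which its call begins. camera_params takes no time and is no camera call.
- hand_in(): hands the job in, once; it reports no verdict.
The state is a dict: "time_s": time; "qpos": joint angles; "joint_velocities": joint speeds; "tau": joint torques, N m; "tcp_pos": TCP position; "eef_rot": TCP orientation; "contact_force": force on the tool from outside, world axes, zero at the start; "ft_torque": the same for the moment, N m; "grip_width": finger opening in mm.
Only numpy, scipy, OpenCV 4.12 (cv2) and the standard library are available. Lean on these libraries where they do the work, as an engineer would, in place of code of your own. Each camera call takes 0.05 s, during which the arm holds its last target.

## Working session

There is one attempt and no reset: what is moved stays moved. The work goes in short steps, Python scripts to look and compute and a tool call to move; the robot and the scene stay as the last step left them, time stands still between calls to the robot, and variables do not carry over. Pictures are saved under pics/ and viewed, and the job is handed in when it is done.

Besides the shell and the picture viewer there is one more tool, called after "Emit:" by a JSON object that holds its "api" and its "payload", one argument or row to a line. send_rows: Moves the arm, as the interface text tells. Its arguments: {"type":"object","properties":{"series":{"type":"array"},"fingers":{"type":"number"},"newtons":{"type":"number"}},"required":["series"]}

```bash
mkdir -p pics; ls; python3 - <<'E'
from station import *
import cv2
print(read_state()); print(finger_overhang)
for n in ("scene","top"):
    im=snapshot(n); cv2.imwrite(f"pics/{n}0.png",im[:,:,::-1]); p=camera_params(n); print(n,p)
E
```

```text
pics
{'time_s': 0.0, 'qpos': array([-1.44430896e+00,  3.81162332e-01,  1.29825777e+00, -3.54909010e-05,
        1.46360178e+00, -2.15263787e-01]), 'joint_velocities': array([1.56331967e-03, 6.38203697e-04, 3.07749278e-05, 1.80170192e-03,
       2.11617920e-04, 1.84830193e-04]), 'tau': array([ 1.07008705e-04, -4.37933600e+01, -2.24555790e+01,  7.13267131e-02,
        3.52219830e-02, -8.18602052e-05]), 'tcp_pos': array([ 184.30126853, -517.92923933,  260.15683917]), 'eef_rot': array([-3.09442971e+00, -5.33975727e-01, -4.42298831e-05]), 'contact_force': array([ 0.04087777, -0.64768156,  0.10135789]), 'ft_torque': array([ 0.00916425, -0.03697739, -0.02817701]), 'grip_width': 88.24595669610177}
22.0
scene {'camera_matrix': array([[436.57165536,   0.        , 323.78315148],
       [  0.        , 436.57165536, 193.35581509],
       [  0.        ,   0.        ,   1.        ]]), 'rvec': array([ 0.75025672,  2.57064377, -1.11717678]), 'tvec': array([ 462.03086512, -150.13469099, 1570.56416881])}
top {'camera_matrix': array([[447.94196592,   0.        , 320.11084357],
       [  0.        , 447.94196592, 197.63850015],
       [  0.        ,   0.        ,   1.        ]]), 'rvec': array([ 2.17018398, -2.22049991,  0.08538648]), 'tvec': array([ -33.31173807,  549.17903524, 1520.34714541])}
```

View pics/scene0.png

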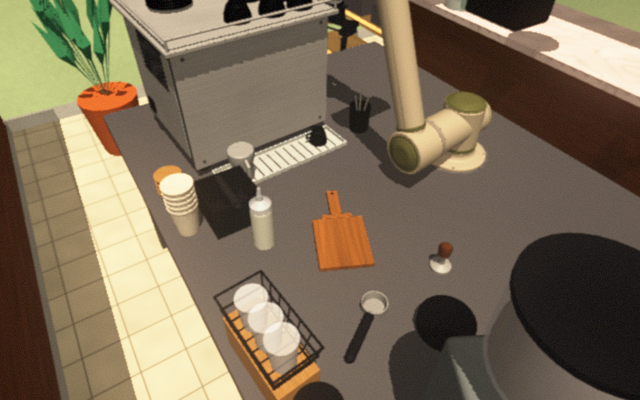

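View pics/top0.png

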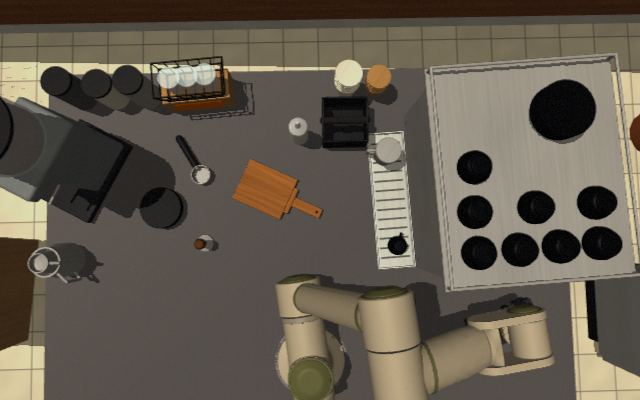

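```bash
cat > h.py <<'E'
import numpy as np, cv2
from station import *
P={n:camera_params(n) for n in("scene","top")}
def unproj(n,uv,z):
    p=P[n];K=p["camera_matrix"];R=cv2.Rodrigues(p["rvec"])[0];t=p["tvec"]
    uv=np.atleast_2d(uv).astype(float)
    d=np.c_[(uv-K[:2,2])/K[0,0],np.ones(len(uv))]@R   # R^T d
    c=-R.T@t
    z=np.broadcast_to(z,len(uv))
    return c+d*((z-c[2])/d[:,2])[:,None]
def proj(n,X):
    p=P[n];return cv2.projectPoints(np.atleast_2d(X).astype(float),p["rvec"],p["tvec"],p["camera_matrix"],None)[0][:,0]
E
python3 - <<'E'
from h import *
for n in P: 
    R=cv2.Rodrigues(P[n]["rvec"])[0]; print(n,-R.T@P[n]["tvec"])
im=cv2.imread("pics/top0.png")
cv2.imwrite("pics/t_board.png",cv2.resize(im[150:230,220:340],None,fx=6,fy=6,interpolation=cv2.INTER_CUBIC))
cv2.imwrite("pics/t_tray.png",cv2.resize(im[125:275,350:460],None,fx=4,fy=4,interpolation=cv2.INTER_CUBIC))
im=cv2.imread("pics/scene0.png")
cv2.imwrite("pics/s_tray.png",cv2.resize(im[120:200,190:355],None,fx=4.8,fy=4.8,interpolation=cv2.INTER_CUBIC))
cv2.imwrite("pics/s_board.png",cv2.resize(im[185:275,300:385],None,fx=6,fy=6,interpolation=cv2.INTER_CUBIC))
E
```

```text
scene [1080.94426661  795.11530403  949.75570537]
top [ 450.13645036  -23.62807215 1552.73359513]
```

View pics/t_board.png

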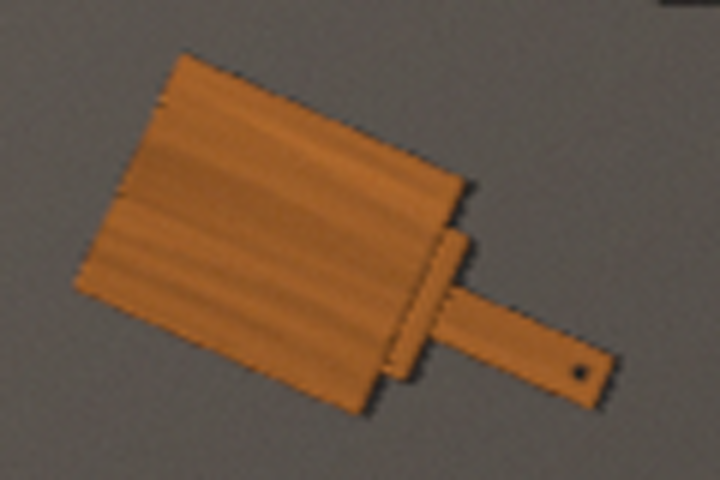

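View pics/t_tray.png

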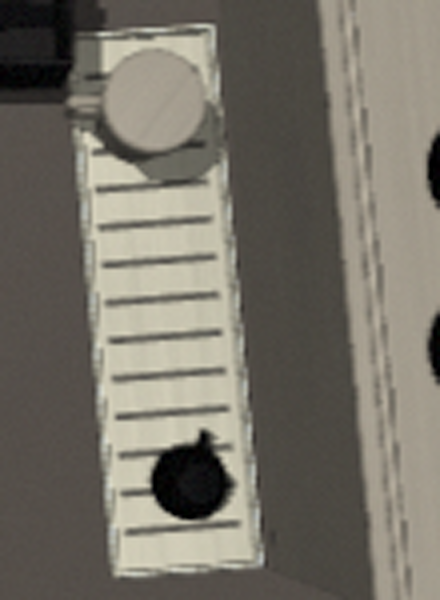

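View pics/s_tray.png

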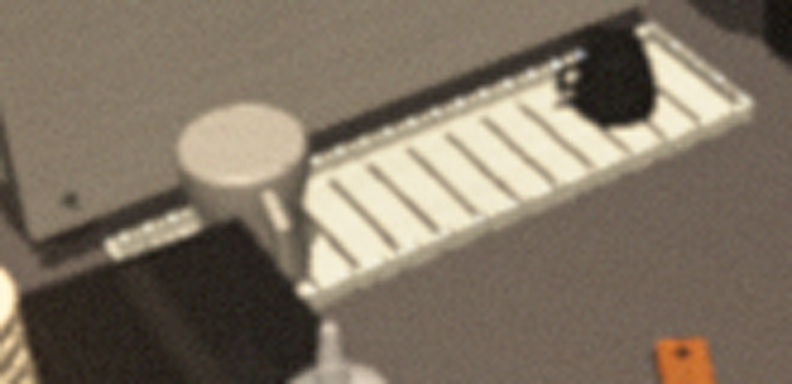

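View pics/s_board.png

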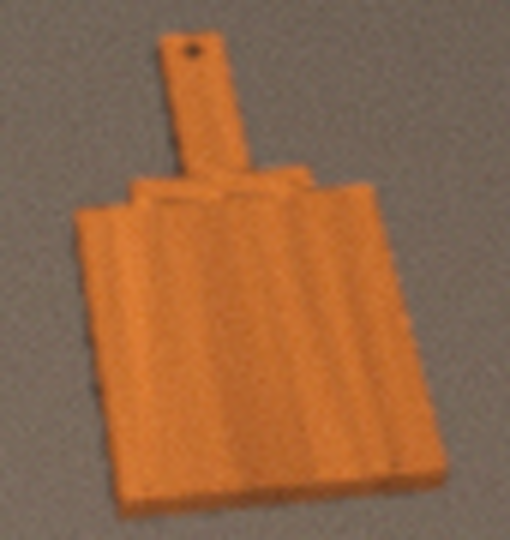

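```bash
python3 - <<'E'
from h import *
from scipy.optimize import least_squares
f=lambda U,s,o:(np.array(U,float)+.5)/s-.5+np.array(o)
b=f([(182,55),(78,285),(466,180),(365,414),(617,357),(599,410)],6,(220,150))
W=unproj("top",b,18)[:,:2]
L=np.array([(-150,75),(-150,-75),(30,75),(30,-75),(150,17),(150,-17)],float)
def T(p,L):
    c,s=np.cos(p[2]),np.sin(p[2]);return L@np.array([[c,s],[-s,c]])+p[:2]
r=least_squares(lambda p:(T(p,L)-W).ravel(),[450,100,-1.8])
print("board",r.x,np.degrees(r.x[2]),(T(r.x,L)-W).round(1))
for q,n in((95,'handle'),(-150,'foot'),(150,'top')):print(n,T(r.x,np.array([[q,0.]])))
# scene check
bs=f([(118,505),(447,470),(78,210),(372,186),(160,35),(222,35)],6,(300,185))
print(unproj("scene",bs,18)[:,:2].round(1)); print(W.round(1))
t=f([(213,27),(262,565),(114,575)],4,(350,125))
Wt=unproj("top",t,16)[:,:2];print("tray",Wt.round(1))
# tray frame: y+ away from machine, machine at -y. x?
Lt=np.array([(235,-64),(-235,-64),(-235,64)],float)
r=least_squares(lambda p:(T(p,Lt)-Wt).ravel(),[500,-250,0]);print(r.x,np.degrees(r.x[2]),(T(r.x,Lt)-Wt).round(1))
ts=f([(752,100),(305,295),(110,245),(640,25)],4.8,(190,120))
print("scene tray",unproj("scene",ts,16)[:,:2].round(1)); print("model", T(r.x,np.array([(-235,64),(235,64),(235,-64),(-235,-64)])).round(1))
# overhang edge (z435+?), cup, pitcher
print("pitchertop",unproj("top",f([(155,100)],4,(350,125)),112), "cuptop",unproj("top",f([(191,482)],4,(350,125)),58))
# machine bottom edge of side, z=35, scene crop
print("machine side z35",unproj("scene",f([(38,243),(640,12)],4.8,(190,120)),35).round(1))
print('overhang',unproj("top",f([(318,0),(372,598)],4,(350,125)),435).round(1))
E
```

```text
board [558.30246154  88.15280354  -2.01141648] -115.24567529976842 [[ 2.2 -1. ]
 [-2.5  2. ]
 [ 1.1 -2.3]
 [-1.9  1.5]
 [ 0.9 -1.9]
 [ 0.2  1.6]]
handle [[517.78491687   2.22650621]]
foot [[622.27753206 223.8259046 ]]
top [[494.32739101 -47.52029752]]
[[692.6 197.3]
 [557.6 259.5]
 [612.6  35. ]
 [480.1  98.6]
 [508.7 -50.5]
 [480.9 -33.2]]
[[687.9 192.8]
 [556.9 253.8]
 [612.3  31.3]
 [479.6  91.5]
 [508.8 -52.9]
 [478.8 -41.9]]
tray [[ 772.9 -339.2]
 [ 307.7 -364.8]
 [ 302.4 -238. ]]
[ 5.38050170e+02 -2.88485295e+02  5.40242544e-02] 3.095361769562645 [[ 3.3 -0.5]
 [-0.9 -0.3]
 [-2.4  0.8]]
scene tray [[ 298.7 -239.1]
 [ 683.6 -215.4]
 [ 774.4 -333.9]
 [ 316.3 -368.1]]
model [[ 299.9 -237.3]
 [ 769.3 -211.9]
 [ 776.2 -339.7]
 [ 306.8 -365.1]]
pitchertop [[ 693.6803037  -270.13817655  112.        ]] cuptop [[ 381.55776556 -298.76831415   58.        ]]
machine side z35 [[ 821.  -338.5   35. ]
 [ 322.1 -359.5   35. ]]
overhang [[ 700.8 -320.5  435. ]
 [ 324.6 -339.5  435. ]]
```

```bash
python3 - <<'E'
from h import *
im=cv2.imread("pics/top0.png")
cv2.imwrite("pics/t_arm.png",cv2.resize(im[260:400,260:600],None,fx=2.3,fy=2.3,interpolation=cv2.INTER_CUBIC))
im=cv2.imread("pics/scene0.png")
cv2.imwrite("pics/s_arm.png",cv2.resize(im[0:180,300:500],None,fx=3.3,fy=3.3,interpolation=cv2.INTER_CUBIC))
print(proj("top",[[184,-518,260],[184,-518,400],[184,-518,500],[0,0,0]]),proj("scene",[[184,-518,260],[184,-518,400],[0,0,0],[0,0,300]]))
E
```

```text
[[489.32764675 315.66685961]
 [510.77133163 326.59937083]
 [529.61313569 336.20538003]
 [310.29616047 359.44387297]] [[331.77806541  40.40076278]
 [332.84058585   1.84410261]
 [452.21443982 151.62269022]
 [472.73194061  75.07858253]]
```

View pics/t_arm.png

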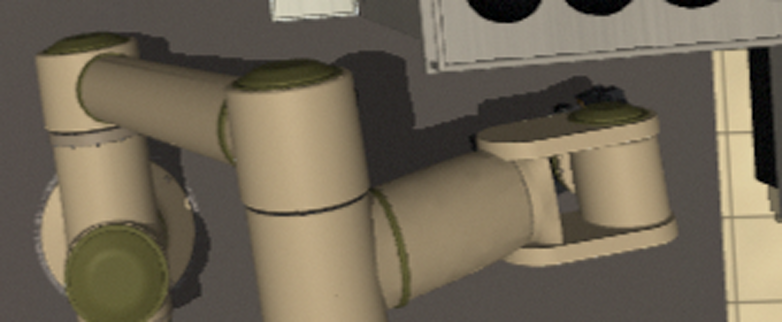

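View pics/s_arm.png

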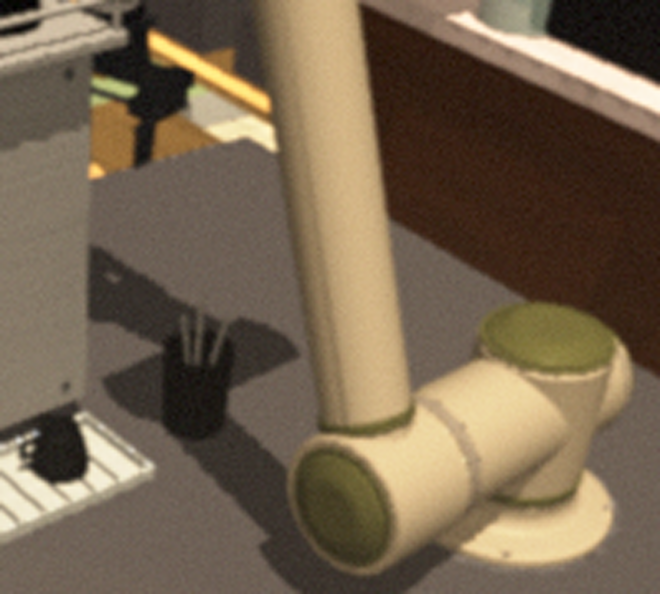

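```bash
python3 - <<'E'
from h import *
im=cv2.imread("pics/top0.png")
cv2.imwrite("pics/t_m.png",cv2.resize(im[50:300,400:520],None,fx=2.4,fy=2.4,interpolation=cv2.INTER_CUBIC))
im=cv2.imread("pics/scene0.png")
cv2.imwrite("pics/s_m.png",cv2.resize(im[0:170,100:350],None,fx=3.2,fy=3.2,interpolation=cv2.INTER_CUBIC))
# project machine model corners: side plane from tray frame
c,s=np.cos(.054),np.sin(.054)
def tr(x,y,z):return [538-s*y+c*x, -288.5+c*y+s*x, z]
pts=[tr(x,y,z) for x,y,z in[(260,-65,35),(-260,-65,35),(260,-65,435),(-260,-65,435),(260,-38,435),(-260,-38,435),(-260,-38,460),(-260,-38,490)]]
print(((proj("scene",pts)-[100,0])*3.2).round(),((proj("top",pts)-[400,50])*2.4).round())
E
```

```text
[[330. 538.]
 [738. 378.]
 [247. 164.]
 [748.  34.]
 [260. 176.]
 [765.  43.]
 [766.  17.]
 [767. -16.]] [[  9. 173.]
 [ 42. 538.]
 [ 84.  86.]
 [131. 579.]
 [ 59.  87.]
 [105. 581.]
 [112. 585.]
 [121. 589.]]
```

View pics/s_m.png

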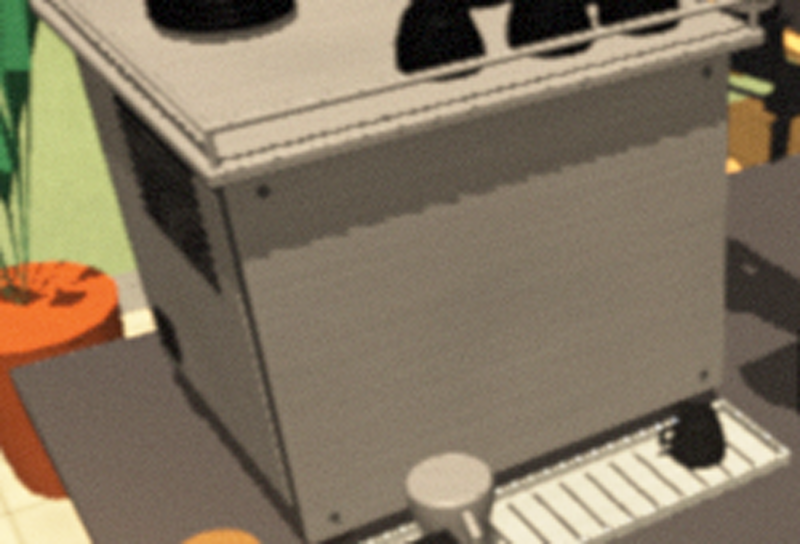

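View pics/t_m.png

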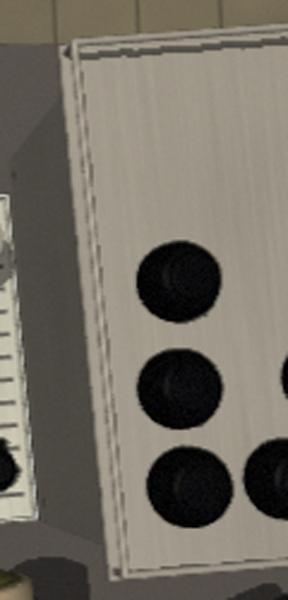

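Emit:
{"api": "send_rows", "payload": {
  "series": [
    [[16,-45,-10],0],
    [[16,-45,-10],0],
    [[16,-45,-10],0],
    [[16,-45,-10],0],
    [[16,-45,-10],0]
  ],
  "fingers": 70
}}

```text
time_s: 0.6
tcp_pos: [184.1, -277.3, 310.7]
eef_rot: [-3.095, -0.534, -0.0]
contact_force: [-0.1, 0.6, 1.4]
grip_width: 70.2
```

```bash
cat >> h.py <<'E'
from scipy.spatial.transform import Rotation as Ro
def st(target=None,hd=None):
    s=read_state();R=Ro.from_rotvec(s["eef_rot"]).as_matrix()
    hx=np.degrees(np.arctan2(R[1,0],R[0,0]))
    print("t",round(s["time_s"],2),"p",s["tcp_pos"].round(1),"hx",hx.round(2),"zax",R[:,2].round(3),"F",s["contact_force"].round(2),"M",s["ft_torque"].round(2),"w",s["grip_width"].round(1),"q",s["qpos"].round(3))
    if target is not None:
        print("tool delta",(R.T@(np.array(target)-s["tcp_pos"])).round(1), "turn", None if hd is None else round(-((hd-hx+180)%360-180),2))
    return s,R
E
python3 - <<'E'
from h import *
st([512.3,-9.5,150],64.75)
E
```

```text
Traceback (most recent call last):
  File "h.py", line 17, in st
    print("t",round(s["time_s"],2),"p",s["tcp_pos"].round(1),"hx",hx.round(2),"zax",R[:,2].round(3),"F",s["contact_force"].round(2),"M",s["ft_torque"].round(2),"w",s["grip_width"].round(1),"q",s["qpos"].round(3))
                                                                                                                                                                    ^^^^^^^^^^^^^^^^^^^^^
AttributeError: 'float' object has no attribute 'round'
```

Emit:
{"api": "send_rows", "payload": {
  "series": [
    [[0,0,0],-8.5],
    [[0,0,0],-8.5],
    [[0,0,0],-8.5],
    [[0,0,0],-8.5],
    [[0,0,0],-8.5]
  ]
}}

```text
time_s: 1.1
tcp_pos: [184.2, -279.2, 310.6]
eef_rot: [-2.686, -1.628, -0.0]
contact_force: [-0.8, -0.2, 0.5]
grip_width: 69.9
```

```bash
sed -i 's/s\["grip_width"\].round(1)/round(float(s["grip_width"]),1)/; s/hx.round(2)/round(float(hx),2)/' h.py
python3 - <<'E'
from h import *
st([512.3,-9.5,150],64.75)
E
```

```text
t 1.1 p [ 184.2 -279.2  310.6] hx 62.43 zax [-0.  0. -1.] F [-0.83 -0.18  0.54] M [-0.04  0.01 -0.  ] w 69.9 q [-1.346 -0.055  1.697 -0.     1.5   -0.865]
tool delta [390.8 166.1 160.7] turn -2.32
```

Emit:
{"api": "send_rows", "payload": {
  "series": [
    [[41,18,8],0],
    [[41,18,8],0],
    [[41,18,8],0],
    [[41,18,8],0],
    [[41,18,8],-2.3]
  ]
}}

```text
time_s: 1.6
tcp_pos: [360.9, -138.7, 270.4]
eef_rot: [2.658, 1.674, 0.0]
contact_force: [0.0, -1.4, 0.6]
grip_width: 70.0
```

```bash

python3 - <<'E'
from h import *
st([512.3,-9.5,150],64.75)
E
```

```text
t 1.6 p [ 360.9 -138.7  270.4] hx 64.41 zax [ 0. -0. -1.] F [ 0.03 -1.44  0.56] M [-0.14 -0.06 -0.06] w 70.0 q [-0.676  0.08   1.679 -0.     1.382 -0.229]
tool delta [181.9  80.7 120.4] turn -0.34
```

Emit:
{"api": "send_rows", "payload": {
  "series": [
    [[36.4,16,24],0],
    [[36.4,16,24],0],
    [[36.4,16,24],0],
    [[36.4,16,24],0],
    [[36.4,16,24],-0.3]
  ]
}}

```text
time_s: 2.1
tcp_pos: [511.6, -9.4, 149.4]
eef_rot: [-2.654, -1.681, 0.001]
contact_force: [-0.1, -1.0, -0.4]
grip_width: 70.1
```

```bash

python3 - <<'E'
from h import *
for n in("scene","top"): cv2.imwrite(f"pics/{n}1.png",snapshot(n)[:,:,::-1])
st([512.3,-9.5,150],64.75)
a=cv2.imread("pics/scene1.png")[100:300,230:480];b=cv2.imread("pics/top1.png")[100:300,200:450]
cv2.imwrite("pics/c1.png",np.vstack([cv2.resize(x,None,fx=1.5,fy=1.5) for x in(a,b)]))
cv2.imwrite("pics/c1.png",np.hstack([cv2.resize(x,None,fx=1.6,fy=1.6) for x in(a,b)]))
E
```

```text
t 2.2 p [511.6  -8.1 147.3] hx 64.89 zax [-0.005  0.002 -1.   ] F [ 0.85 -0.67  0.33] M [-0.05 -0.03 -0.01] w 69.9 q [-2.480e-01  4.330e-01  1.577e+00  1.000e-03  1.137e+00  1.900e-01]
tool delta [-0.9  1.2 -2.7] turn 0.14
```

View pics/c1.png

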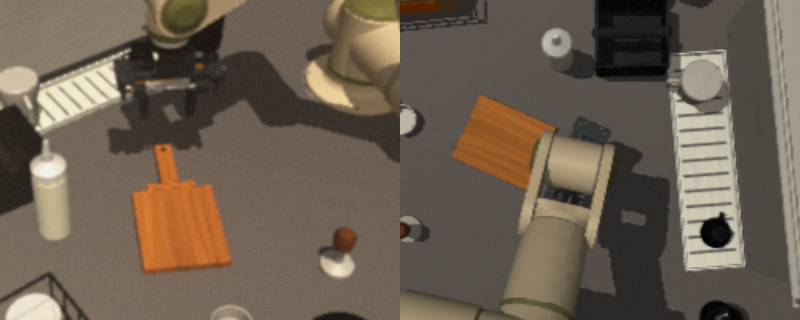

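```bash

python3 - <<'E'
from h import *
a=cv2.imread("pics/scene1.png")[60:200,260:480]
cv2.imwrite("pics/c2.png",cv2.resize(a,None,fx=3.6,fy=3.6,interpolation=cv2.INTER_CUBIC))
p=np.array([511.6,-8.1,0])
zs=[125,147,189,260,300,340,377,400,430]
print([(z,((proj("scene",p+[0,0,z])-[260,60])*3.6).round().tolist()) for z in zs])
E
```

```text
[(125, [[266.0, 404.0]]), (147, [[267.0, 383.0]]), (189, [[269.0, 341.0]]), (260, [[272.0, 267.0]]), (300, [[273.0, 222.0]]), (340, [[275.0, 176.0]]), (377, [[277.0, 130.0]]), (400, [[278.0, 101.0]]), (430, [[280.0, 62.0]])]
```

View pics/c2.png

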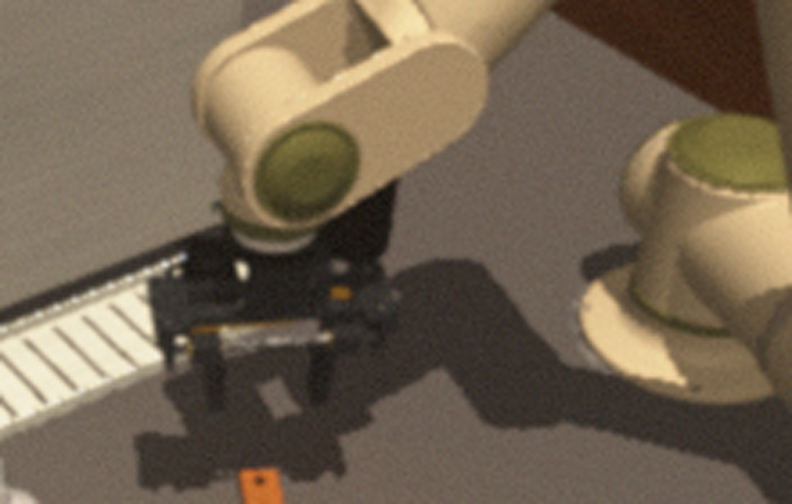

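```bash

python3 - <<'E'
from h import *
p=np.array([511.6,-8.1,0])
for off in(55,65,75):
  for z in(300,330,360):
    print(off,z,((proj("scene",p+[.245*off,.97*off,z])-[260,60])*3.6).round().tolist())
# tine lowest point px row ~222 ; body top row
E
```

```text
55 300 [[300.0, 263.0]]
55 330 [[301.0, 228.0]]
55 360 [[303.0, 191.0]]
65 300 [[305.0, 271.0]]
65 330 [[307.0, 236.0]]
65 360 [[309.0, 199.0]]
75 300 [[310.0, 279.0]]
75 330 [[312.0, 244.0]]
75 360 [[314.0, 207.0]]
```

Emit:
{"api": "send_rows", "payload": {
  "series": [
    [[0,1,40],0],
    [[0,0,40],0],
    [[0,0,25],0],
    [[0,0,10],0],
    [[0,0,0],0]
  ],
  "fingers": 60
}}

```text
time_s: 2.7
tcp_pos: [511.1, -11.6, 35.4]
eef_rot: [-2.654, -1.679, 0.002]
contact_force: [-0.4, 0.2, -0.2]
grip_width: 60.0
```

```bash

python3 - <<'E'
from h import *
st([512.3,-9.5,24],64.75)
E
```

```text
t 2.7 p [511.1 -11.6  35.4] hx 64.66 zax [-0.002  0.    -1.   ] F [-0.37  0.2  -0.19] M [-0.1  -0.03  0.02] w 60.0 q [-0.255  0.601  1.695 -0.     0.848  0.188]
tool delta [ 2.4  0.2 11.4] turn -0.09
```

Emit:
{"api": "send_rows", "payload": {
  "series": [
    [[2,0,6],0],
    [[0,0,4.5],0],
    [[0,0,0],0]
  ]
}}

```text
time_s: 3.0
tcp_pos: [512.5, -9.4, 25.5]
eef_rot: [2.654, 1.681, 0.001]
contact_force: [-0.5, -0.1, -0.3]
grip_width: 59.9
```

Emit:
{"api": "send_rows", "payload": {
  "series": [
    [[0,0,0],0],
    [[0,0,0],0],
    [[0,0,0],0],
    [[0,0,0],0],
    [[0,0,0],0]
  ],
  "fingers": 20,
  "newtons": 15
}}

```text
time_s: 3.5
tcp_pos: [512.3, -9.4, 25.5]
eef_rot: [2.654, 1.681, -0.0]
contact_force: [-1.7, 0.9, 2.9]
grip_width: 33.5
```

```bash

python3 - <<'E'
from h import *
st([512.3,-9.5,24],64.75)
E
```

```text
t 3.5 p [512.3  -9.4  25.5] hx 64.7 zax [-0. -0. -1.] F [-1.74  0.89  2.91] M [0.06 0.23 0.05] w 33.5 q [-0.25   0.619  1.7   -0.     0.823  0.192]
tool delta [-0.1  0.   1.5] turn -0.05
```

```bash
python3 - <<'E'
import numpy as np
f=np.radians(np.arange(0,91,7.5));h=258*np.cos(f)-9*np.sin(f);z=258*np.sin(f)+9*np.cos(f)
print(np.c_[np.degrees(f)[1:],-np.diff(h),-np.diff(z)].round(1))
E
```

```text
[[  7.5   3.4 -33.6]
 [ 15.    7.7 -32.9]
 [ 22.5  12.  -31.6]
 [ 30.   16.  -29.7]
 [ 37.5  19.7 -27.4]
 [ 45.   23.1 -24.6]
 [ 52.5  26.1 -21.4]
 [ 60.   28.7 -17.8]
 [ 67.5  30.8 -13.9]
 [ 75.   32.3  -9.7]
 [ 82.5  33.3  -5.4]
 [ 90.   33.8  -1. ]]
```

Emit:
{"api": "send_rows", "payload": {
  "series": [
    [[1.5,0,-17],0],
    [[2,0,-17],0],
    [[3.5,0,-17],0],
    [[4.2,0,-16],0],
    [[0,0,0],0]
  ]
}}

```text
time_s: 4.0
tcp_pos: [517.7, 0.9, 93.5]
eef_rot: [2.652, 1.681, 0.002]
contact_force: [-1.5, -1.1, -2.6]
grip_width: 33.8
```

```bash

python3 - <<'E'
from h import *
for n in("scene","top"): cv2.imwrite(f"pics/{n}3.png",snapshot(n)[:,:,::-1])
st()
a=cv2.imread("pics/scene3.png")[100:300,230:480];b=cv2.imread("pics/top3.png")[100:300,200:450]
cv2.imwrite("pics/c3.png",np.hstack([cv2.resize(x,None,fx=1.6,fy=1.6) for x in(a,b)]))
E
```

```text
t 4.1 p [517.    0.6  91.8] hx 64.69 zax [-0. -0. -1.] F [ 0.42 -0.87 -1.82] M [-0.04 -0.03  0.03] w 33.6 q [-0.228  0.516  1.63  -0.     0.996  0.214]
```

View pics/c3.png

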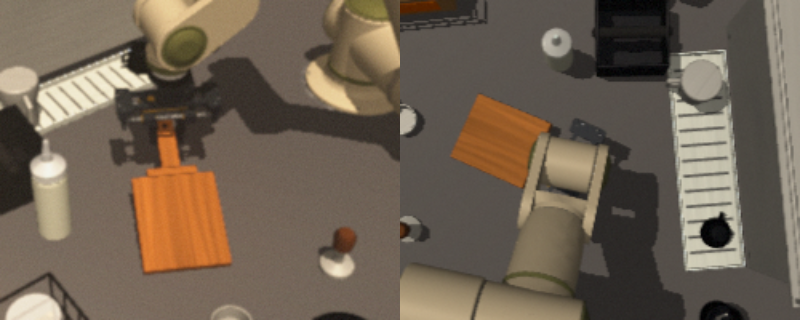

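Emit:
{"api": "send_rows", "payload": {
  "series": [
    [[12,0,-31.6],0],
    [[16,0,-29.7],0],
    [[19.7,0,-27.4],0],
    [[23,0,-24.6],0],
    [[0,0,0],0]
  ]
}}

```text
time_s: 4.6
tcp_pos: [548.8, 65.8, 207.3]
eef_rot: [2.65, 1.682, 0.005]
contact_force: [-1.4, -5.1, 2.2]
grip_width: 33.8
```

Emit:
{"api": "send_rows", "payload": {
  "series": [
    [[26,0,-21.4],0],
    [[28.7,0,-17.8],0],
    [[20,0,-10],0],
    [[0,0,0],0]
  ]
}}

```text
time_s: 5.0
tcp_pos: [579.8, 132.6, 254.1]
eef_rot: [2.652, 1.682, -0.0]
contact_force: [-2.1, -4.0, 5.2]
grip_width: 33.6
```

```bash

python3 - <<'E'
from h import *
for n in("scene","top"): cv2.imwrite(f"pics/{n}4.png",snapshot(n)[:,:,::-1])
st()
a=cv2.imread("pics/scene4.png")[100:300,230:480];b=cv2.imread("pics/top4.png")[100:300,200:450]
cv2.imwrite("pics/c4.png",np.hstack([cv2.resize(x,None,fx=1.6,fy=1.6) for x in(a,b)]))
E
```

```text
t 5.1 p [579.1 131.1 253.4] hx 64.67 zax [-0.001 -0.001 -1.   ] F [-1.01 -0.99  2.59] M [-0.16 -0.1   0.07] w 34.0 q [ 2.400e-02  4.640e-01  1.182e+00 -1.000e-03  1.497e+00  4.660e-01]
```

View pics/c4.png

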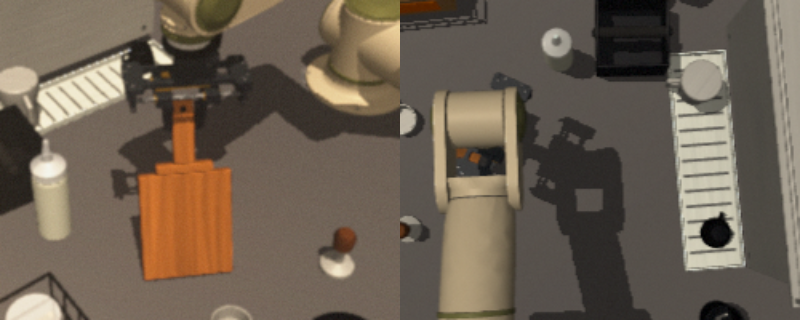

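Emit:
{"api": "send_rows", "payload": {
  "series": [
    [[20,0,-8],0],
    [[25,0,-6.5],0],
    [[25,0,-3.5],0],
    [[20,0,-1.2],0],
    [[0,0,0],0]
  ]
}}

```text
time_s: 5.6
tcp_pos: [618.3, 214.1, 274.7]
eef_rot: [2.653, 1.682, 0.004]
contact_force: [-3.1, 0.8, 12.5]
grip_width: 33.8
```

```bash

python3 - <<'E'
from h import *
for n in("scene","top"): cv2.imwrite(f"pics/{n}5.png",snapshot(n)[:,:,::-1])
st()
a=cv2.imread("pics/scene5.png")[60:300,270:460]
cv2.imwrite("pics/c5.png",cv2.resize(a,None,fx=2.5,fy=2.5,interpolation=cv2.INTER_CUBIC))
E
```

```text
t 5.7 p [617.9 212.9 274.6] hx 64.67 zax [ 0.001  0.001 -1.   ] F [-2.35  0.89 11.6 ] M [ 0.32  0.5  -0.01] w 33.6 q [1.510e-01 5.620e-01 9.490e-01 1.000e-03 1.629e+00 5.930e-01]
```

View pics/c5.png

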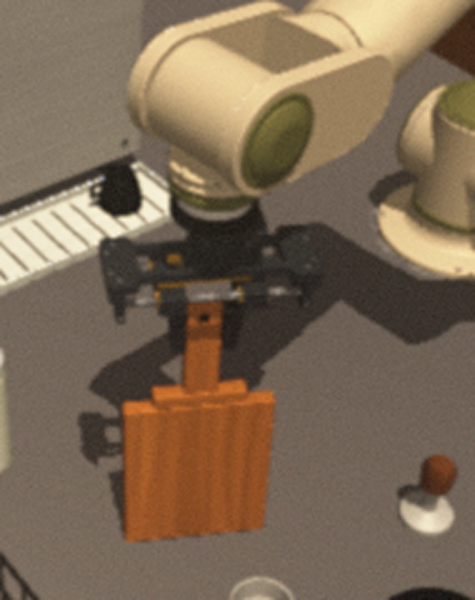

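```bash
cat >> h.py <<'E'
from scipy.optimize import least_squares
def fitboard(n,px,L,x0,fixhead=None):
    """pose: p=(mid xyz, heading of (board y) , elevation phi of board x from horizontal). board x=(−cos phi*n)+sin phi z ; n=outward horizontal normal"""
    px=np.asarray(px,float);L=np.asarray(L,float)
    def X(p):
        a=p[3]; y=np.array([np.cos(a),np.sin(a),0]); nn=np.array([-np.sin(a),np.cos(a),0]) # outward normal, y rotated +90
        bx=-np.cos(p[4])*nn+np.sin(p[4])*np.array([0,0,1]); bz=np.cross(bx,y)
        return p[:3]+L[:,:1]*bx+L[:,1:2]*y+L[:,2:]*bz
    r=least_squares(lambda p:(proj(n,X(p))-px).ravel(),x0) if fixhead is None else least_squares(lambda p:(proj(n,X([*p[:3],fixhead,p[3]]))-px).ravel(),[*x0[:3],x0[4]])
    p=r.x if fixhead is None else np.array([*r.x[:3],fixhead,r.x[3]])
    print("mid",p[:3].round(1),"y-head",np.degrees(p[3]).round(2),"elev",np.degrees(p[4]).round(2),"res",r.fun.reshape(-1,2).round(1).tolist())
    L=np.array([[-150,0,0],[-150,0,9],[-150,0,-9],[150,0,0]],float)
    a=p[3]; y=np.array([np.cos(a),np.sin(a),0]); nn=np.array([-np.sin(a),np.cos(a),0]); bx=-np.cos(p[4])*nn+np.sin(p[4])*np.array([0,0,1]); bz=np.cross(bx,y)
    print("foot c/out/in, top",(p[:3]+L[:,:1]*bx+L[:,1:2]*y+L[:,2:]*bz).round(1).tolist())
    return p
E
python3 - <<'E'
from h import *
f=lambda U,s,o:(np.array(U,float)+.5)/s-.5+np.array(o)
px=f([(127,541),(264,528),(123,405),(272,393)],2.5,(270,60))
# camera at (+x,+y): image left = +x side?  board y heading -25 -> +x-ish => image left
for h in(None,np.radians(-25.3)):
    fitboard("scene",px,[(-150,75,9),(-150,-75,9),(30,75,9),(30,-75,9)],[620,215,150,np.radians(-25.3),1.5],h)
E
```

```text
mid [607.7 199.9 134.6] y-head -25.56 elev 79.08 res [[-0.2, 0.1], [-0.4, 0.0], [0.3, 0.0], [0.2, -0.2]]
foot c/out/in, top [[620.0, 225.6, -12.7], [623.8, 233.5, -11.0], [616.2, 217.6, -14.4], [595.5, 174.3, 281.8]]
mid [608.1 200.3 135.1] y-head -25.3 elev 79.12 res [[-0.2, 0.2], [-0.3, -0.1], [0.3, 0.1], [0.1, -0.3]]
foot c/out/in, top [[620.2, 225.9, -12.2], [624.0, 233.9, -10.5], [616.4, 217.9, -13.9], [596.0, 174.7, 282.4]]
```

Emit:
{"api": "send_rows", "payload": {
  "series": [
    [[0,0,-1],0],
    [[0,0,0],0]
  ]
}}

```text
time_s: 5.9
tcp_pos: [617.7, 212.4, 274.6]
eef_rot: [-2.654, -1.679, -0.0]
contact_force: [-1.5, 1.6, 6.3]
grip_width: 33.8
```

```bash
cat >> h.py <<'E'
def fitgrip(n,px,L,tcp,head,x0=(108,1.5,0),dz=-16.5,freehead=False):
    px=np.asarray(px,float);L=np.asarray(L,float)
    g=np.array(tcp)+[0,0,dz]
    def X(p,L):
        a=head+p[2]; y=np.array([np.cos(a),np.sin(a),0]); nn=np.array([-np.sin(a),np.cos(a),0])
        bx=-np.cos(p[1])*nn+np.sin(p[1])*np.array([0,0,1]); bz=np.cross(bx,y)
        return g+(L[:,:1]-p[0])*bx+L[:,1:2]*y+L[:,2:]*bz
    r=least_squares(lambda p:(proj(n,X([p[0],p[1],p[2]],L))-px).ravel(),x0)
    p=r.x; Q=np.array([[-150,0,0],[-150,0,9],[-150,0,-9],[150,0,0]],float)
    print("grip x",p[0].round(1),"elev",np.degrees(p[1]).round(2),"dhead",np.degrees(p[2]).round(2),"res",r.fun.reshape(-1,2).round(1).tolist())
    print("foot c/out/in, top",X(p,Q).round(1).tolist())
    return p
E
python3 - <<'E'
from h import *
f=lambda U,s,o:(np.array(U,float)+.5)/s-.5+np.array(o)
px=f([(127,541),(264,528),(123,405),(272,393)],2.5,(270,60))
fitgrip("scene",px,[(-150,75,9),(-150,-75,9),(30,75,9),(30,-75,9)],[617.9,212.9,274.6],np.radians(-25.3))
st()
E
```

```text
grip x 94.1 elev 82.49 dhead -0.66 res [[-0.7, -0.4], [0.8, -0.3], [0.4, 0.4], [2.7, 0.4]]
foot c/out/in, top [[631.9, 241.6, 16.1], [635.8, 249.6, 17.3], [628.0, 233.5, 15.0], [614.7, 206.3, 313.6]]
t 5.9 p [617.7 212.4 274.6] hx 64.63 zax [-0.     0.001 -1.   ] F [-1.46  1.64  6.26] M [0.25 0.19 0.06] w 33.8 q [1.500e-01 5.620e-01 9.490e-01 1.000e-03 1.631e+00 5.930e-01]
```

```bash

python3 - <<'E'
from h import *
g=cv2.imread("pics/top0.png").astype(float).mean(2)
def edge(row,lo,hi,sgn):
    d=sgn*np.diff(g[row,lo:hi]);i=d.argmax()
    if 0<i<len(d)-1:
        a,b,c=d[i-1:i+2];o=.5*(a-c)/(a-2*b+c)
    else:o=0
    return lo+i+.5+o
for nm,lohi,s in(("left",lambda r:(365,385),1),("right",lambda r:(398,420),-1)):
    pts=[]
    for r in range(170,262,3):
        c=(370+(r-150)*.083) if nm=="left" else 405+(r-150)*.083
        pts.append((edge(r,int(c-6),int(c+8),s),r))
    pts=np.array(pts);W=unproj("top",pts,16)[:,:2]
    A=np.polyfit(W[:,0],W[:,1],1);res=W[:,1]-np.polyval(A,W[:,0])
    k=abs(res)<2;A=np.polyfit(W[k,0],W[k,1],1)
    print(nm,"y at x=538:",np.polyval(A,538).round(2),"angle",np.degrees(np.arctan(A[0])).round(2),k.sum(),len(k),res.std().round(2))
g=cv2.imread("pics/scene0.png").astype(float).mean(2)
# scene: sample vertical profiles across far rim
a=proj("scene",[[420,-231,16],[660,-218,16]]);print(a)
for u in range(int(a[1,0])+3,int(a[0,0]),8):
    v=np.interp(u,a[::-1,0][::-1] if a[0,0]<a[1,0] else a[::-1,0],a[:,1] if a[0,0]<a[1,0] else a[::-1,1]);v=int(v)
    print(u,v,g[v-6:v+9,u].round().astype(int))
E
```

```text
left y at x=538: -224.54 angle 2.7 16 31 3.08
right y at x=538: -353.36 angle 3.15 29 31 1.65
[[319.27340876 152.35151906]
 [259.34633368 178.09327753]]
262 176 [226 216 181 148 168 205 214 211 168 153 138 118 106  97 106]
270 173 [205 164 137 160 208 226 212 180 159 153 142 117 103 104 101]
278 170 [174 144 168 209 226 227 215 171 150 151 129 112 101 102 105]
286 166 [200 166 165 196 222 228 224 197 160 146 140 116  98 104 103]
294 163 [178 141 167 218 228 229 223 174 152 149 129 107 102 103 100]
302 159 [212 177 155 190 224 229 229 211 167 151 142 119 100 102 100]
310 156 [214 174 157 191 221 229 225 190 154 140 121  99  98  99  98]
318 152 [132 208 197 165 187 222 226 208 162 145 140 116 103  99 102]
```

```bash

python3 - <<'E'
from h import *
g=cv2.imread("pics/scene0.png").astype(float).mean(2)
a=proj("scene",[[420,-231,16],[660,-218,16]])
P1=[];P2=[]
for u in range(262,320,3):
    v=int(np.interp(u,[a[1,0],a[0,0]],[a[1,1],a[0,1]]))
    col=g[v-6:v+9,u]
    def cross(th,st):
        for i in range(st,14):
            if col[i]>=th>col[i+1]: return v-6+i+(col[i]-th)/(col[i]-col[i+1])
    P1.append((u,cross(190,4)));P2.append((u,cross(128,7)))
for P_,z in((P1,16),(P2,0)):
    W=unproj("scene",np.array(P_,float),z);A=np.polyfit(W[:,0],W[:,1],1);r=W[:,1]-np.polyval(A,W[:,0])
    print(z,np.polyval(A,538).round(2),np.degrees(np.arctan(A[0])).round(2),r.std().round(2))
E
```

```text
16 -223.59 3.86 2.98
0 -225.41 3.24 1.18
```

Emit:
{"api": "send_rows", "payload": {
  "series": [
    [[0,0,0],0],
    [[0,0,0],0],
    [[0,0,-10],0],
    [[0,0,-20],0],
    [[0,0,-20],0]
  ],
  "newtons": 35
}}

```text
time_s: 6.4
tcp_pos: [617.7, 212.3, 323.5]
eef_rot: [-2.654, -1.678, 0.007]
contact_force: [0.5, -0.1, -5.0]
grip_width: 34.0
```

```bash

python3 - <<'E'
from h import *
for n in("scene","top"): cv2.imwrite(f"pics/{n}6.png",snapshot(n)[:,:,::-1])
st([520,195,330],93.15)
print("bottle",unproj("top",[(298,125)],208), "tamper",unproj("top",[(201,243)],80),"box",unproj("top",[(368,147)],100))
a=cv2.imread("pics/scene6.png")[60:300,270:460]
cv2.imwrite("pics/c6.png",cv2.resize(a,None,fx=2.5,fy=2.5,interpolation=cv2.INTER_CUBIC))
E
```

```text
t 6.5 p [618.4 212.7 326.2] hx 64.63 zax [ 0.003  0.    -1.   ] F [ 0.46  1.03 -4.39] M [-0.03 -0.1   0.04] w 33.4 q [ 0.151  0.546  0.835 -0.     1.758  0.593]
tool delta [-58.1 -81.3  -4. ] turn -28.52
bottle [[758.70794103  18.87477353 208.        ]] tamper [[404.79250323 346.98371143  80.        ]] box [[ 705.79985822 -205.55531834  100.        ]]
```

View pics/c6.png

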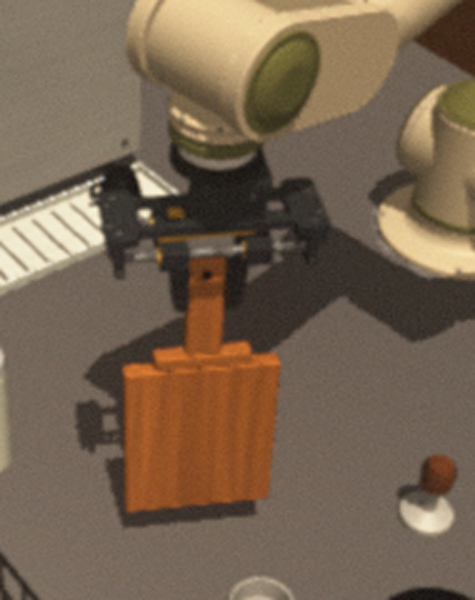

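Emit:
{"api": "send_rows", "payload": {
  "series": [
    [[0,0,0],-5],
    [[0,0,0],-6],
    [[0,0,0],-6.5],
    [[0,0,0],-6],
    [[0,0,0],-5]
  ]
}}

```text
time_s: 7.0
tcp_pos: [617.7, 212.8, 322.4]
eef_rot: [-2.153, -2.284, 0.005]
contact_force: [-0.5, -0.9, -5.4]
grip_width: 33.3
```

```bash

python3 - <<'E'
from h import *
st([538.3,-242,330],93.15)
E
```

```text
t 7.0 p [617.7 212.8 322.4] hx 93.39 zax [-0.004 -0.001 -1.   ] F [-0.45 -0.89 -5.4 ] M [-0.14 -0.05  0.05] w 33.3 q [ 0.151  0.548  0.841 -0.     1.756  0.092]
tool delta [-449.3 -106.1   -6.9] turn 0.24
```

Emit:
{"api": "send_rows", "payload": {
  "series": [
    [[-15,-4,0],0.2],
    [[-28,-7,0],0],
    [[-34,-8,0],0],
    [[-34,-8,0],0],
    [[-34,-8,0],0]
  ]
}}

```text
time_s: 7.5
tcp_pos: [589.4, 64.3, 323.7]
eef_rot: [-2.166, -2.274, 0.003]
contact_force: [0.9, -0.7, -5.3]
grip_width: 33.7
```

Emit:
{"api": "send_rows", "payload": {
  "series": [
    [[-34,-8,0],0],
    [[-34,-8,0],0],
    [[-34,-8,0],0],
    [[-34,-8,0],0],
    [[-34,-8,0],0]
  ]
}}

```text
time_s: 8.0
tcp_pos: [557.9, -107.3, 323.8]
eef_rot: [-2.166, -2.273, 0.002]
contact_force: [1.1, -0.1, -5.6]
grip_width: 33.6
```

Emit:
{"api": "send_rows", "payload": {
  "series": [
    [[-34,-8,0],0],
    [[-28,-7,0],0],
    [[-14,-3,0],0],
    [[0,0,0],0],
    [[0,0,0],0]
  ]
}}

```text
time_s: 8.5
tcp_pos: [545.2, -181.3, 324.6]
eef_rot: [-2.163, -2.277, -0.001]
contact_force: [-0.6, 0.6, -5.8]
grip_width: 33.7
```

```bash

python3 - <<'E'
from h import *
for n in("scene","top"): cv2.imwrite(f"pics/{n}7.png",snapshot(n)[:,:,::-1])
st([538.3,-242,330],93.15)
a=cv2.imread("pics/scene7.png")[0:200,200:400]
cv2.imwrite("pics/c7.png",cv2.resize(a,None,fx=3,fy=3,interpolation=cv2.INTER_CUBIC))
E
```

```text
t 8.6 p [ 545.5 -180.6  324.9] hx 93.04 zax [-0.  0. -1.] F [ 0.49  0.04 -5.86] M [-0.04 -0.06  0.02] w 33.7 q [-0.526  0.39   1.098  0.     1.653 -0.579]
tool delta [-60.9 -10.4  -5.2] turn -0.11
```

View pics/c7.png

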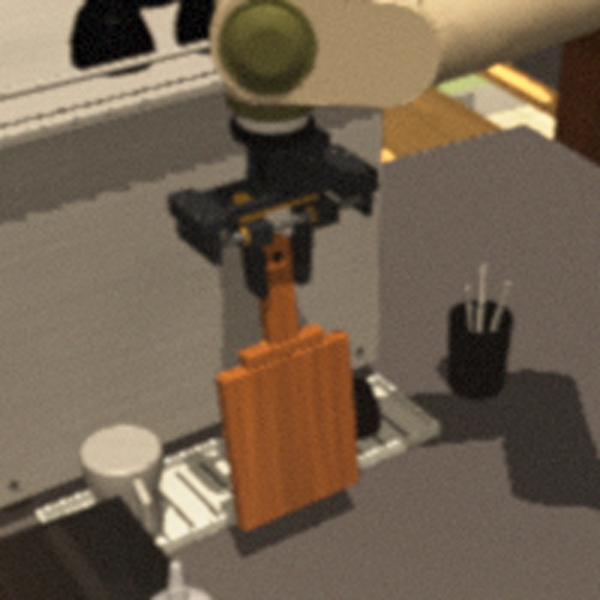

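View pics/top7.png

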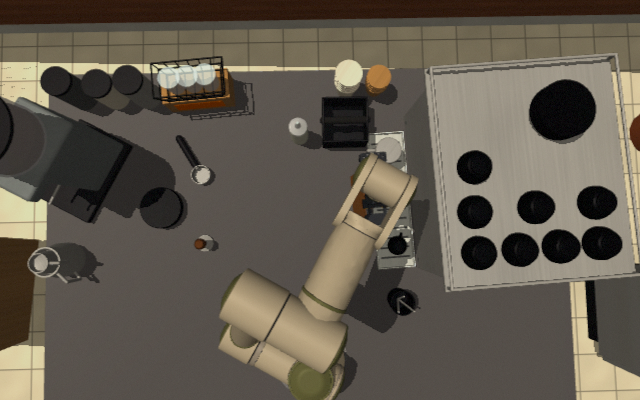

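```bash

python3 - <<'E'
from h import *
a=cv2.imread("pics/scene7.png")[90:185,262:330]
cv2.imwrite("pics/c8.png",cv2.resize(a,None,fx=8,fy=6*1.05,interpolation=cv2.INTER_CUBIC)) if 0 else cv2.imwrite("pics/c8.png",cv2.resize(a,None,fx=6,fy=6,interpolation=cv2.INTER_CUBIC))
E
```

```text
(no output)
```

View pics/c8.png

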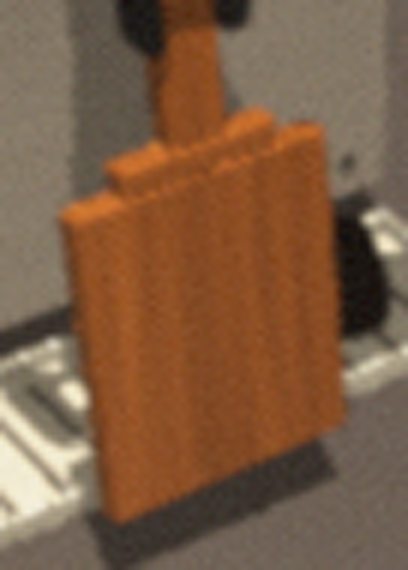

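```bash

python3 - <<'E'
from h import *
f=lambda U,s,o:(np.array(U,float)+.5)/s-.5+np.array(o)
px=f([(121,524),(345,426),(82,228),(328,136)],6,(262,90))
L=[(-150,75,9),(-150,-75,9),(30,75,9),(30,-75,9)]
fitgrip("scene",px,L,[545.5,-180.6,324.9],np.radians(3.1))
fitboard("scene",px,L,[545,-180,190,.054,1.5])
fitboard("scene",px,L,[545,-180,190,.054,1.5],.054)
# model prediction for x=108, elevs
E
```

```text
grip x 108.3 elev 85.14 dhead 1.26 res [[-0.7, 0.9], [0.2, -0.3], [-0.3, 0.4], [0.4, -0.8]]
foot c/out/in, top [[543.8, -158.8, 51.0], [543.2, -149.9, 51.8], [544.5, -167.7, 50.3], [545.8, -184.1, 350.0]]
mid [ 528.1 -201.5  176.1] y-head 3.05 elev 83.77 res [[-0.1, -0.0], [0.3, -0.3], [-0.1, 0.2], [-0.0, 0.0]]
foot c/out/in, top [[527.2, -185.3, 27.0], [526.7, -176.3, 28.0], [527.7, -194.2, 26.0], [529.0, -217.8, 325.2]]
mid [ 528.2 -201.3  176.3] y-head 3.09 elev 83.78 res [[-0.1, -0.0], [0.3, -0.3], [-0.1, 0.2], [-0.1, 0.0]]
foot c/out/in, top [[527.3, -185.1, 27.2], [526.8, -176.2, 28.1], [527.8, -194.0, 26.2], [529.1, -217.5, 325.4]]
```

Emit:
{"api": "send_rows", "payload": {
  "series": [
    [[0,0,20],0],
    [[0,0,16],0],
    [[0,0,8],0],
    [[0,0,3],0],
    [[0,0,0],0]
  ]
}}

```text
time_s: 9.1
tcp_pos: [545.6, -181.4, 278.2]
eef_rot: [2.162, 2.279, 0.0]
contact_force: [-0.7, -0.1, -5.0]
grip_width: 33.6
```

Emit:
{"api": "send_rows", "payload": {
  "series": [
    [[0,0,1],0],
    [[0,0,1],0],
    [[0,0,0],0]
  ]
}}

```text
time_s: 9.4
tcp_pos: [545.4, -181.9, 276.2]
eef_rot: [2.163, 2.278, 0.0]
contact_force: [0.2, -0.7, -4.6]
grip_width: 33.5
```

Emit:
{"api": "send_rows", "payload": {
  "series": [
    [[0,0,1],0],
    [[0,0,1],0],
    [[0,0,0],0]
  ]
}}

```text
time_s: 9.7
tcp_pos: [545.4, -182.1, 274.7]
eef_rot: [2.162, 2.277, 0.0]
contact_force: [-2.1, 0.3, 1.6]
grip_width: 33.3
```

Emit:
{"api": "send_rows", "payload": {
  "series": [
    [[0,0,0],0],
    [[6,0,0],0],
    [[6,0,0],0],
    [[6,0,0],0],
    [[3,0,0],0]
  ],
  "newtons": 15
}}

```text
time_s: 10.2
tcp_pos: [544.3, -160.7, 275.0]
eef_rot: [2.161, 2.277, -0.0]
contact_force: [-2.7, -1.9, 6.0]
grip_width: 33.6
```

```bash

python3 - <<'E'
from h import *
for n in("scene",): cv2.imwrite(f"pics/{n}9.png",snapshot(n)[:,:,::-1])
st([538.3,-242,330],93.15)
a=cv2.imread("pics/scene9.png")[100:195,262:330]
cv2.imwrite("pics/c9.png",cv2.resize(a,None,fx=6,fy=6,interpolation=cv2.INTER_CUBIC))
E
```

```text
t 10.25 p [ 544.3 -160.4  275. ] hx 93.0 zax [ 0.001 -0.001 -1.   ] F [-2.83 -0.68  4.79] M [-0.34  0.42 -0.03] w 33.6 q [-4.950e-01  4.010e-01  1.222e+00 -1.000e-03  1.516e+00 -5.470e-01]
tool delta [-81.2 -10.2 -54.9] turn -0.15
```

View pics/c9.png

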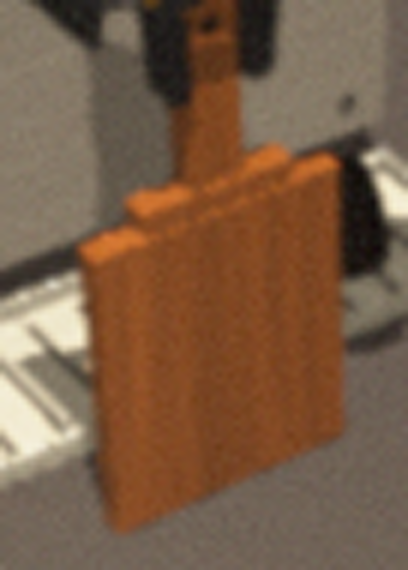

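```bash

python3 - <<'E'
from h import *
f=lambda U,s,o:(np.array(U,float)+.5)/s-.5+np.array(o)
px=f([(124,532),(343,436),(102,262),(343,164)],6,(262,100))
L=[(-150,75,9),(-150,-75,9),(30,75,9),(30,-75,9)]
fitgrip("scene",px,L,[544.3,-160.4,275],np.radians(3.1))
fitboard("scene",px,L,[545,-160,150,.054,1.5],.054)
E
```

```text
grip x 104.5 elev 89.66 dhead 0.91 res [[-0.6, 0.8], [0.4, -0.8], [-0.3, 0.3], [0.6, -0.3]]
foot c/out/in, top [[544.2, -158.9, 4.0], [543.6, -149.9, 4.0], [544.8, -167.9, 3.9], [544.3, -160.7, 304.0]]
mid [ 530.6 -185.   132.4] y-head 3.09 elev 88.39 res [[-0.1, 0.2], [0.5, -0.6], [-0.3, 0.1], [-0.1, 0.3]]
foot c/out/in, top [[530.4, -180.8, -17.5], [529.9, -171.8, -17.3], [530.9, -189.8, -17.8], [530.9, -189.2, 282.4]]
```

Emit:
{"api": "send_rows", "payload": {
  "series": [
    [[0,0,0],0],
    [[0,0,-1],0],
    [[0,0,-6],0],
    [[0,0,-14],0],
    [[0,0,-14],0]
  ],
  "newtons": 35
}}

```text
time_s: 10.75
tcp_pos: [544.2, -160.7, 308.7]
eef_rot: [-2.161, -2.277, 0.0]
contact_force: [-1.1, -0.3, -4.8]
grip_width: 33.5
```

```bash

python3 - <<'E'
from h import *
st([538.3,-241.5,310],93.15)
E
```

```text
t 10.75 p [ 544.2 -160.7  308.7] hx 92.99 zax [-0.002  0.001 -1.   ] F [-1.05 -0.32 -4.82] M [-0.08 -0.21  0.01] w 33.5 q [-0.496  0.385  1.153  0.     1.606 -0.548]
tool delta [-80.4 -10.1  -1.4] turn -0.16
```

Emit:
{"api": "send_rows", "payload": {
  "series": [
    [[-15,-2,0],-0.16],
    [[-25,-3,0],0],
    [[-25,-3,0],0],
    [[-15,-2,0],0],
    [[0,0,0],0]
  ]
}}

```text
time_s: 11.25
tcp_pos: [538.2, -243.4, 307.8]
eef_rot: [-2.162, -2.278, 0.001]
contact_force: [-0.5, 2.2, -5.6]
grip_width: 33.5
```

Emit:
{"api": "send_rows", "payload": {
  "series": [
    [[0,0,8],0],
    [[0,0,8],0],
    [[0,0,0],0],
    [[0,0,0],0]
  ]
}}

```text
time_s: 11.65
tcp_pos: [538.7, -240.6, 292.8]
eef_rot: [-2.158, -2.282, -0.0]
contact_force: [0.1, -0.2, -5.3]
grip_width: 33.6
```

```bash

python3 - <<'E'
from h import *
for n in("scene","top"): cv2.imwrite(f"pics/{n}10.png",snapshot(n)[:,:,::-1])
st([538.3,-241.5,278],93.15)
a=cv2.imread("pics/scene10.png")[70:190,240:360]
cv2.imwrite("pics/c10.png",cv2.resize(a,None,fx=5,fy=5,interpolation=cv2.INTER_CUBIC))
a=cv2.imread("pics/top10.png")[140:260,340:460]
cv2.imwrite("pics/d10.png",cv2.resize(a,None,fx=4,fy=4,interpolation=cv2.INTER_CUBIC))
E
```

```text
t 11.75 p [ 538.8 -240.9  293.3] hx 93.18 zax [ 0. -0. -1.] F [ 0.08 -0.   -4.9 ] M [-0.05 -0.11 -0.02] w 33.5 q [-0.621  0.433  1.118  0.     1.59  -0.676]
tool delta [-0.5 -0.6 15.3] turn 0.03
```

View pics/c10.png

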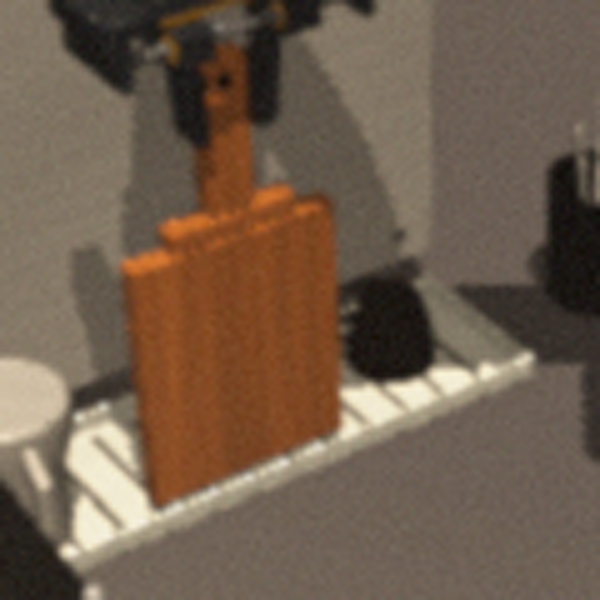

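View pics/d10.png

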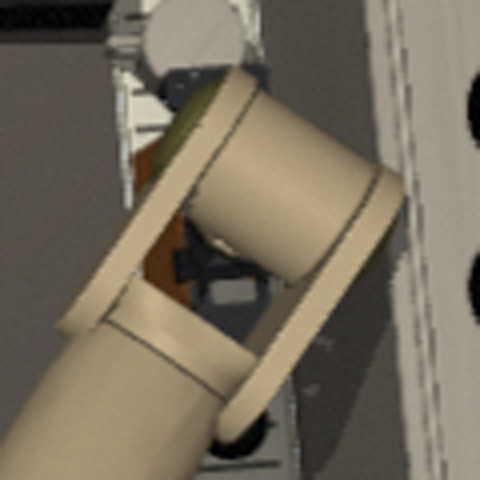

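Emit:
{"api": "send_rows", "payload": {
  "series": [
    [[0,0,7],0],
    [[0,0,4],0],
    [[0,0,2],0],
    [[0,0,0],0]
  ]
}}

```text
time_s: 12.15
tcp_pos: [538.5, -241.3, 279.5]
eef_rot: [-2.159, -2.281, 0.0]
contact_force: [0.1, 0.2, -6.1]
grip_width: 33.6
```

Emit:
{"api": "send_rows", "payload": {
  "series": [
    [[0,0,1],0],
    [[0,0,0.5],0],
    [[0,0,0],0]
  ]
}}

```text
time_s: 12.45
tcp_pos: [538.6, -241.3, 278.5]
eef_rot: [2.16, 2.281, 0.0]
contact_force: [-0.7, 0.5, -5.1]
grip_width: 33.5
```

Emit:
{"api": "send_rows", "payload": {
  "series": [
    [[0,0,0.7],0],
    [[0,0,0.5],0],
    [[0,0,0],0]
  ]
}}

```text
time_s: 12.75
tcp_pos: [538.7, -241.4, 278.1]
eef_rot: [2.159, 2.28, 0.0]
contact_force: [-1.6, -0.2, 1.6]
grip_width: 33.5
```

Emit:
{"api": "send_rows", "payload": {
  "series": [
    [[0,0,-1.5],0],
    [[1,0,0],0],
    [[1,0,0],0],
    [[0,0,0],0]
  ]
}}

```text
time_s: 13.15
tcp_pos: [538.5, -239.1, 278.4]
eef_rot: [-2.159, -2.281, -0.0]
contact_force: [-0.3, 0.1, -5.5]
grip_width: 33.8
```

Emit:
{"api": "send_rows", "payload": {
  "series": [
    [[1,0,0],0],
    [[1,0,0],0],
    [[0,0,0],0]
  ]
}}

```text
time_s: 13.45
tcp_pos: [538.4, -237.4, 278.7]
eef_rot: [2.159, 2.281, -0.001]
contact_force: [0.3, -1.7, -5.0]
grip_width: 33.5
```

```bash

python3 - <<'E'
from h import *
for n in("scene",): cv2.imwrite(f"pics/{n}11.png",snapshot(n)[:,:,::-1])
st([538.3,-241.5,278],93.15)
a=cv2.imread("pics/scene11.png")[90:190,245:345]
cv2.imwrite("pics/c11.png",cv2.resize(a,None,fx=6,fy=6,interpolation=cv2.INTER_CUBIC))
E
```

```text
t 13.5 p [ 538.4 -237.4  278.7] hx 93.14 zax [-0. -0. -1.] F [ 0.42 -1.28 -5.36] M [-0.43 -0.11  0.07] w 33.8 q [-0.616  0.438  1.152 -0.     1.551 -0.671]
tool delta [-4.  -0.4  0.7] turn -0.01
```

View pics/c11.png

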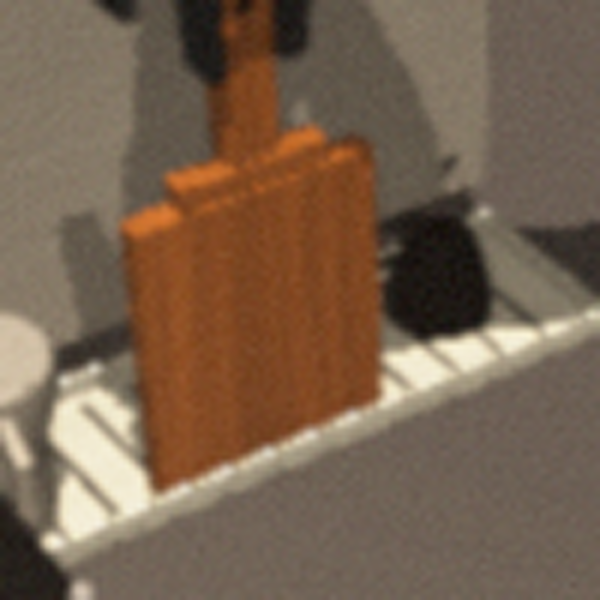

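Emit:
{"api": "send_rows", "payload": {
  "series": [
    [[0,0,0.6],0],
    [[-0.5,0,0.5],0],
    [[0,0,0.3],0],
    [[0,0,0],0]
  ]
}}

```text
time_s: 13.9
tcp_pos: [538.5, -237.9, 278.1]
eef_rot: [2.159, 2.281, 0.0]
contact_force: [-0.7, -0.3, 1.9]
grip_width: 33.9
```

Emit:
{"api": "send_rows", "payload": {
  "series": [
    [[0,0,0],0],
    [[0,0,0],0],
    [[0,0,0],0],
    [[0,0,0],0]
  ],
  "newtons": 6
}}

```text
time_s: 14.3
tcp_pos: [538.5, -237.9, 278.0]
eef_rot: [2.159, 2.281, 0.0]
contact_force: [-2.0, 0.1, 5.6]
grip_width: 34.0
```

```bash

python3 - <<'E'
from h import *
st([538.3,-241.5,278],93.15)
E
```

```text
t 14.3 p [ 538.5 -237.9  278. ] hx 93.14 zax [ 0.001 -0.001 -1.   ] F [-1.95  0.09  5.64] M [-0.12  0.39 -0.03] w 34.0 q [-0.617  0.438  1.153 -0.     1.549 -0.672]
tool delta [-3.6 -0.4  0. ] turn -0.01
```

Emit:
{"api": "send_rows", "payload": {
  "series": [
    [[0,0,-0.5],0],
    [[0,0,-0.5],0],
    [[0,0,0],0],
    [[0,0,0],0]
  ],
  "newtons": 3
}}

```text
time_s: 14.7
tcp_pos: [538.5, -237.7, 278.0]
eef_rot: [-2.159, -2.281, -0.0]
contact_force: [-1.7, 0.5, -0.7]
grip_width: 33.8
```

Emit:
{"api": "send_rows", "payload": {
  "series": [
    [[0,0,0],0],
    [[0,0,0],0],
    [[0,0,0],0]
  ],
  "fingers": 42
}}

```text
time_s: 15.0
tcp_pos: [538.6, -237.8, 278.3]
eef_rot: [2.159, 2.282, 0.0]
contact_force: [0.0, -0.4, 0.1]
grip_width: 42.1
```

```bash

python3 - <<'E'
from h import *
for n in("scene",): cv2.imwrite(f"pics/{n}12.png",snapshot(n)[:,:,::-1])
st([538.3,-241.5,278],93.15)
a=cv2.imread("pics/scene12.png")[90:190,245:345]
cv2.imwrite("pics/c12.png",cv2.resize(a,None,fx=6,fy=6,interpolation=cv2.INTER_CUBIC))
E
```

```text
t 15.05 p [ 538.5 -237.8  278.3] hx 93.15 zax [ 0.  0. -1.] F [-0.29  0.19 -0.07] M [-0.04 -0.09  0.03] w 41.7 q [-0.617  0.439  1.152  0.     1.551 -0.672]
tool delta [-3.7 -0.4  0.3] turn -0.0
```

View pics/c12.png

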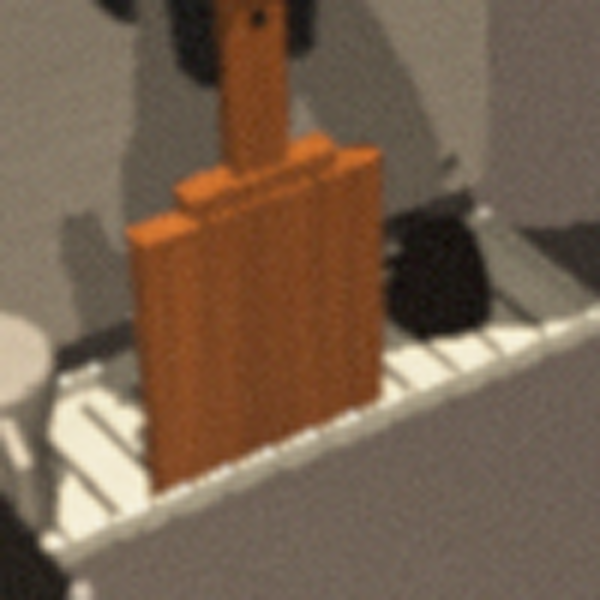

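```bash

python3 - <<'E'
from h import *
ims=[snapshot("scene") for _ in range(3)]
b=cv2.imread("pics/scene12.png")[:,:,::-1]
print([np.abs(i[100:175,260:315].astype(float)-b[100:175,260:315]).mean().round(2) for i in ims])
cv2.imwrite("pics/scene13.png",ims[-1][:,:,::-1])
f=lambda U,s,o:(np.array(U,float)+.5)/s-.5+np.array(o)
px=f([(156,496),(380,400),(148,247),(383,158)],6,(245,90))
L=[(-150,75,9),(-150,-75,9),(30,75,9),(30,-75,9)]
fitboard("scene",px,L,[538,-238,150,.054,1.5],.054)
# prediction at flush
def board(tx,elev,foot_out_y=60):
    pass
a=.055;y=np.array([np.cos(a),np.sin(a),0]);n=np.array([-np.sin(a),np.cos(a),0])
for e in(85,88,90,92):
    e=np.radians(e);bx=-np.cos(e)*n+np.sin(e)*np.array([0,0,1]);bz=np.cross(bx,y)
    foot=np.array([538,-289,0])+59.5*n+2*y+[0,0,3]  # outer foot corner
    Q=np.array([foot+s*75*y for s in(1,-1)]+[foot+180*bx+s*75*y for s in(1,-1)])
    print(np.degrees(e),(((proj("scene",Q)-[245,90])+.5)*6-.5).round().tolist())
E
```

```text
[np.float64(3.35), np.float64(3.72), np.float64(3.54)]
mid [ 522.4 -262.2  133.2] y-head 3.09 elev 94.32 res [[0.4, -0.0], [-0.9, 0.5], [0.1, -0.2], [0.3, -0.3]]
foot c/out/in, top [[523.1, -273.4, -16.3], [522.6, -264.5, -17.0], [523.5, -282.4, -15.7], [521.8, -250.9, 282.8]]
85.0 [[163.0, 511.0], [385.0, 415.0], [124.0, 229.0], [365.0, 138.0]]
88.0 [[163.0, 511.0], [385.0, 415.0], [133.0, 236.0], [375.0, 145.0]]
90.0 [[163.0, 511.0], [385.0, 415.0], [139.0, 242.0], [382.0, 150.0]]
92.0 [[163.0, 511.0], [385.0, 415.0], [146.0, 248.0], [389.0, 156.0]]
```

Emit:
{"api": "send_rows", "payload": {
  "series": [
    [[0,0,0],0],
    [[0,0,-5],0],
    [[0,0,-10],0],
    [[0,0,-20],0],
    [[0,0,-20],0]
  ],
  "fingers": 60
}}

```text
time_s: 15.7
tcp_pos: [538.4, -237.8, 334.9]
eef_rot: [2.159, 2.281, 0.0]
contact_force: [-1.0, 0.1, -0.3]
grip_width: 59.8
```

Emit:
{"api": "send_rows", "payload": {
  "series": [
    [[0,0,-30],0],
    [[20,0,0],0],
    [[30,0,0],0],
    [[30,0,0],0],
    [[0,0,0],0]
  ]
}}

```text
time_s: 16.2
tcp_pos: [533.6, -154.4, 364.1]
eef_rot: [2.155, 2.285, 0.001]
contact_force: [0.6, -0.2, 0.1]
grip_width: 60.1
```

```bash

python3 - <<'E'
from h import *
for n in("scene",): cv2.imwrite(f"pics/{n}14.png",snapshot(n)[:,:,::-1])
st([473.1,-183.4,300],3.15)
a=cv2.imread("pics/scene14.png")[50:190,225:365]
cv2.imwrite("pics/c14.png",cv2.resize(a,None,fx=4,fy=4,interpolation=cv2.INTER_CUBIC))
E
```

```text
t 16.25 p [ 533.8 -156.1  363.9] hx 93.29 zax [ 0.001 -0.    -1.   ] F [-0.11 -0.11  0.27] M [-0.06 -0.11 -0.04] w 60.1 q [-0.497  0.343  1.063  0.     1.735 -0.555]
tool delta [-23.7 -62.2  63.8] turn 90.14
```

View pics/c14.png

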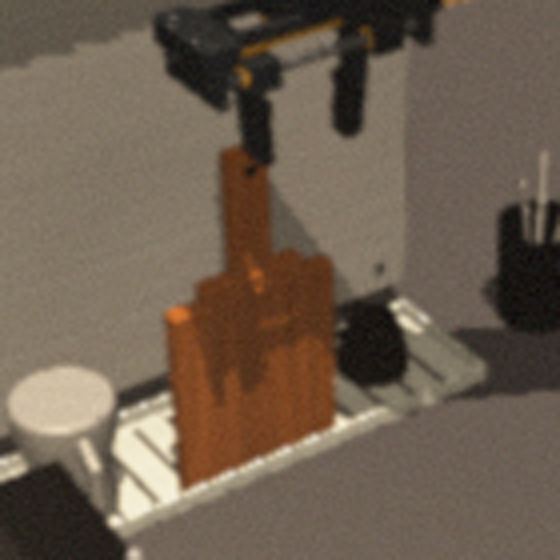

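Emit:
{"api": "send_rows", "payload": {
  "series": [
    [[0,0,0],8.5],
    [[0,0,0],8.5],
    [[0,0,0],8.5],
    [[0,0,0],8.5],
    [[0,0,0],8.5]
  ],
  "fingers": 88
}}

```text
time_s: 16.75
tcp_pos: [534.0, -158.6, 363.1]
eef_rot: [-2.844, -1.334, 0.001]
contact_force: [0.0, 0.1, 0.1]
grip_width: 87.8
```

Emit:
{"api": "send_rows", "payload": {
  "series": [
    [[0,0,0],8.5],
    [[0,0,0],8.5],
    [[0,0,0],8.5],
    [[0,0,0],8.5],
    [[0,0,0],8.5]
  ]
}}

```text
time_s: 17.25
tcp_pos: [534.0, -158.6, 363.1]
eef_rot: [3.134, 0.212, -0.001]
contact_force: [0.0, 0.0, 0.5]
grip_width: 88.5
```

```bash

python3 - <<'E'
from h import *
st([473.1,-183.4,300],3.15)
E
```

```text
t 17.25 p [ 534.  -158.6  363.1] hx 7.75 zax [-0. -0. -1.] F [0.04 0.03 0.54] M [ 0.06  0.01 -0.05] w 88.5 q [-0.501  0.345  1.062 -0.     1.735  0.934]
tool delta [-63.7  16.3  63.1] turn 4.6
```

Emit:
{"api": "send_rows", "payload": {
  "series": [
    [[-15,0,0],5],
    [[-25,5,0],0],
    [[-24,8,10],0],
    [[0,0,20],0],
    [[0,0,20],0]
  ]
}}

```text
time_s: 17.75
tcp_pos: [470.4, -176.6, 313.0]
eef_rot: [3.14, 0.084, 0.001]
contact_force: [0.5, -0.1, -0.0]
grip_width: 88.2
```

Emit:
{"api": "send_rows", "payload": {
  "series": [
    [[0,0,10],0],
    [[0,0,0],0]
  ]
}}

```text
time_s: 17.95
tcp_pos: [470.7, -176.0, 302.3]
eef_rot: [-3.139, -0.085, 0.003]
contact_force: [0.5, -0.8, 1.0]
grip_width: 88.1
```

```bash

python3 - <<'E'
from h import *
st([473.1,-183.4,230],3.15)
for n in("scene",): cv2.imwrite(f"pics/{n}15.png",snapshot(n)[:,:,::-1])
a=cv2.imread("pics/scene15.png")[50:190,225:365]
cv2.imwrite("pics/c15.png",cv2.resize(a,None,fx=4,fy=4,interpolation=cv2.INTER_CUBIC))
E
```

```text
t 17.95 p [ 470.7 -176.   302.3] hx 3.12 zax [-0.002  0.001 -1.   ] F [ 0.48 -0.83  0.96] M [-0.03  0.03  0.03] w 88.1 q [-0.594  0.269  1.343 -0.     1.532  0.923]
tool delta [ 2.1  7.7 72.3] turn -0.03
```

View pics/c15.png

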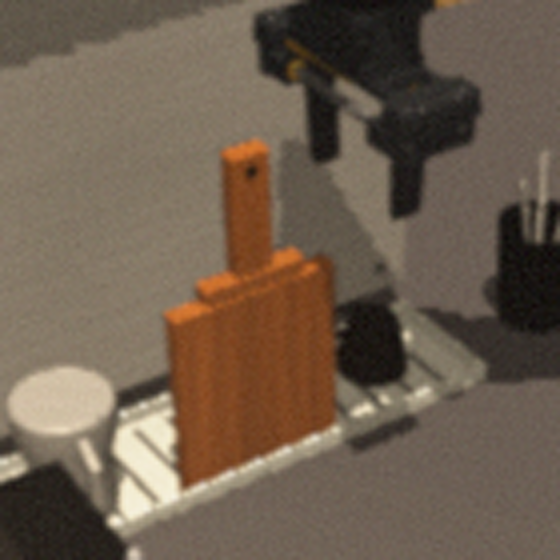

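Emit:
{"api": "send_rows", "payload": {
  "series": [
    [[2,4,15],0],
    [[0,3.5,25],0],
    [[0,0,25],0],
    [[0,0,12],0],
    [[0,0,5],0]
  ]
}}

```text
time_s: 18.5
tcp_pos: [473.6, -183.3, 221.1]
eef_rot: [-3.14, -0.086, 0.001]
contact_force: [0.8, 0.7, 0.3]
grip_width: 87.8
```

```bash

python3 - <<'E'
from h import *
st([473.1,-183.4,205],3.15)
for n in("scene",): cv2.imwrite(f"pics/{n}16.png",snapshot(n)[:,:,::-1])
a=cv2.imread("pics/scene16.png")[60:160,250:350]
cv2.imwrite("pics/c16.png",cv2.resize(a,None,fx=6,fy=6,interpolation=cv2.INTER_CUBIC))
E
```

```text
t 18.5 p [ 473.6 -183.3  221.1] hx 3.15 zax [-0.  0. -1.] F [0.8  0.74 0.32] M [ 0.01 -0.03  0.03] w 87.8 q [-0.603  0.342  1.48  -0.     1.32   0.913]
tool delta [-0.5  0.1 16.1] turn -0.0
```

View pics/c16.png

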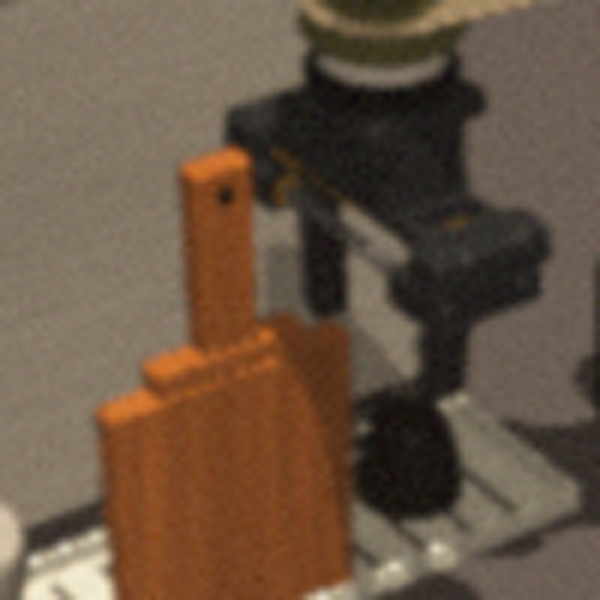

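Emit:
{"api": "send_rows", "payload": {
  "series": [
    [[0,0,6],0],
    [[0,0,4],0],
    [[0,0,2.5],0],
    [[0,0,1],0],
    [[0,0,0],0]
  ]
}}

```text
time_s: 19.05
tcp_pos: [473.4, -183.1, 207.9]
eef_rot: [3.14, 0.086, 0.0]
contact_force: [0.5, 0.4, 0.6]
grip_width: 88.1
```

Emit:
{"api": "send_rows", "payload": {
  "series": [
    [[0,0,0.8],0],
    [[0,0,0.6],0],
    [[0,0,0],0]
  ]
}}

```text
time_s: 19.35
tcp_pos: [473.4, -183.1, 206.4]
eef_rot: [-3.14, -0.086, 0.0]
contact_force: [-0.0, -0.3, -1.2]
grip_width: 87.8
```

Emit:
{"api": "send_rows", "payload": {
  "series": [
    [[0,0,0.5],0],
    [[0,0,0.4],0],
    [[0,0,0],0]
  ]
}}

```text
time_s: 19.65
tcp_pos: [473.4, -183.1, 205.5]
eef_rot: [-3.14, -0.086, 0.0]
contact_force: [-0.5, 0.1, -0.2]
grip_width: 88.3
```

Emit:
{"api": "send_rows", "payload": {
  "series": [
    [[0,0,0.5],0],
    [[0,0,0],0]
  ]
}}

```text
time_s: 19.85
tcp_pos: [473.5, -183.2, 205.4]
eef_rot: [3.14, 0.086, 0.001]
contact_force: [-1.4, 0.7, 3.4]
grip_width: 87.9
```

Emit:
{"api": "send_rows", "payload": {
  "series": [
    [[0,0,0.4],0],
    [[0,0,0],0]
  ]
}}

```text
time_s: 20.05
tcp_pos: [473.5, -183.4, 205.3]
eef_rot: [3.139, 0.086, 0.001]
contact_force: [-2.3, 1.1, 6.4]
grip_width: 88.0
```

```bash

python3 - <<'E'
from h import *
st([473.1,-183.4,205],3.15)
th=np.radians(np.arange(0,21.6,1));y=-18*np.cos(th)+180*np.sin(th);z=180*np.cos(th)+18*np.sin(th)
for a,b,c in zip(np.degrees(th),y+18,z-180):print(round(a),b.round(1),c.round(2))
E
```

```text
t 20.05 p [ 473.5 -183.4  205.3] hx 3.14 zax [ 0.001 -0.001 -1.   ] F [-2.34  1.1   6.37] M [-0.18  0.4  -0.15] w 88.0 q [-6.030e-01  3.570e-01  1.507e+00 -1.000e-03  1.276e+00  9.130e-01]
tool delta [-0.4  0.   0.3] turn -0.01
0 0.0 0.0
1 3.1 0.29
2 6.3 0.52
3 9.4 0.7
4 12.6 0.82
5 15.8 0.88
6 18.9 0.9
7 22.1 0.85
8 25.2 0.75
9 28.4 0.6
10 31.5 0.39
11 34.7 0.13
12 37.8 -0.19
13 41.0 -0.56
14 44.1 -0.99
15 47.2 -1.47
16 50.3 -2.01
17 53.4 -2.6
18 56.5 -3.25
19 59.6 -3.95
20 62.6 -4.7
21 65.7 -5.5
```

Emit:
{"api": "send_rows", "payload": {
  "series": [
    [[0,1,-0.1],0],
    [[0,1,-0.1],0],
    [[0,1,-0.1],0],
    [[0,0,0],0]
  ]
}}

```text
time_s: 20.45
tcp_pos: [473.6, -186.4, 205.5]
eef_rot: [3.139, 0.086, 0.001]
contact_force: [-2.8, 0.8, 6.5]
grip_width: 88.0
```

```bash

python3 - <<'E'
from h import *
st([473.1,-183.4,205],3.15)
for n in("scene",): cv2.imwrite(f"pics/{n}17.png",snapshot(n)[:,:,::-1])
a=cv2.imread("pics/scene17.png")[60:160,250:350]
cv2.imwrite("pics/c17.png",cv2.resize(a,None,fx=6,fy=6,interpolation=cv2.INTER_CUBIC))
E
```

```text
t 20.45 p [ 473.6 -186.4  205.5] hx 3.13 zax [ 0.001 -0.001 -1.   ] F [-2.81  0.82  6.47] M [-0.19  0.29 -0.09] w 88.0 q [-0.608  0.359  1.503 -0.     1.278  0.909]
tool delta [-0.4 -3.   0.5] turn -0.02
```

View pics/c17.png

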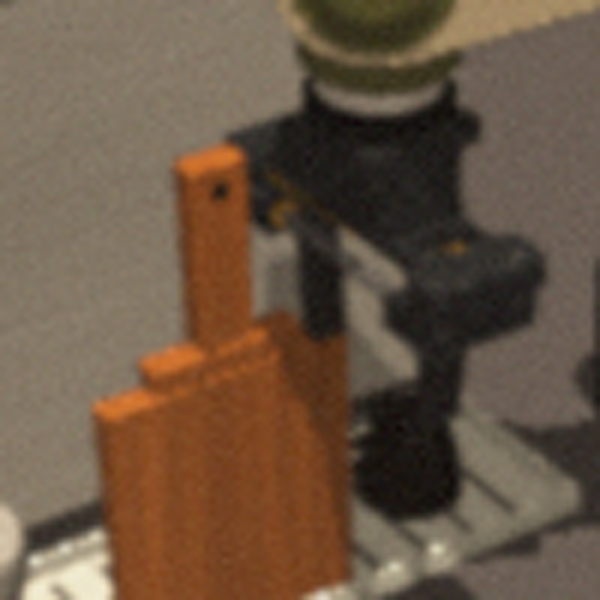

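Emit:
{"api": "send_rows", "payload": {
  "series": [
    [[-0.2,1.5,0.1],0],
    [[-0.1,1.5,0.1],0],
    [[0,1.5,0.1],0],
    [[0,1.5,0],0],
    [[0,0,0],0]
  ]
}}

```text
time_s: 21.0
tcp_pos: [473.9, -192.8, 205.7]
eef_rot: [3.138, 0.086, 0.003]
contact_force: [-1.4, 0.6, 9.0]
grip_width: 87.9
```

```bash

python3 - <<'E'
from h import *
st([473.1,-183.4,205],3.15)
E
```

```text
t 21.0 p [ 473.9 -192.8  205.7] hx 3.13 zax [ 0.002 -0.002 -1.   ] F [-1.45  0.56  8.96] M [-0.33  0.28 -0.1 ] w 87.9 q [-6.180e-01  3.620e-01  1.497e+00 -1.000e-03  1.280e+00  8.990e-01]
tool delta [-0.3 -9.4  0.7] turn -0.02
```

Emit:
{"api": "send_rows", "payload": {
  "series": [
    [[-0.1,1.5,0],0],
    [[0,1.5,0],0],
    [[0,1.5,0],0],
    [[0,1.5,0.1],0],
    [[0,0,0],0]
  ]
}}

```text
time_s: 21.5
tcp_pos: [474.3, -198.9, 205.8]
eef_rot: [3.138, 0.086, 0.003]
contact_force: [-0.7, -0.5, 9.4]
grip_width: 87.9
```

Emit:
{"api": "send_rows", "payload": {
  "series": [
    [[-0.1,1.5,0],0],
    [[0,1.5,0],0],
    [[0,1.5,0],0],
    [[0,1.5,0.1],0],
    [[0,0,0],0]
  ]
}}

```text
time_s: 22.0
tcp_pos: [474.6, -204.9, 205.6]
eef_rot: [3.138, 0.086, 0.004]
contact_force: [-1.8, 0.0, 9.0]
grip_width: 88.2
```

```bash

python3 - <<'E'
from h import *
st([473.1,-183.4,205],3.15)
for n in("scene",): cv2.imwrite(f"pics/{n}18.png",snapshot(n)[:,:,::-1])
a=cv2.imread("pics/scene18.png")[60:190,240:370]
cv2.imwrite("pics/c18.png",cv2.resize(a,None,fx=5,fy=4.5*5/4.5,interpolation=cv2.INTER_CUBIC)[:600])
E
```

```text
t 22.0 p [ 474.6 -204.9  205.6] hx 3.13 zax [ 0.002 -0.003 -1.   ] F [-1.84  0.02  8.98] M [-0.54  0.24 -0.08] w 88.2 q [-6.370e-01  3.710e-01  1.483e+00 -1.000e-03  1.284e+00  8.800e-01]
tool delta [ -0.3 -21.6   0.6] turn -0.02
```

View pics/c18.png

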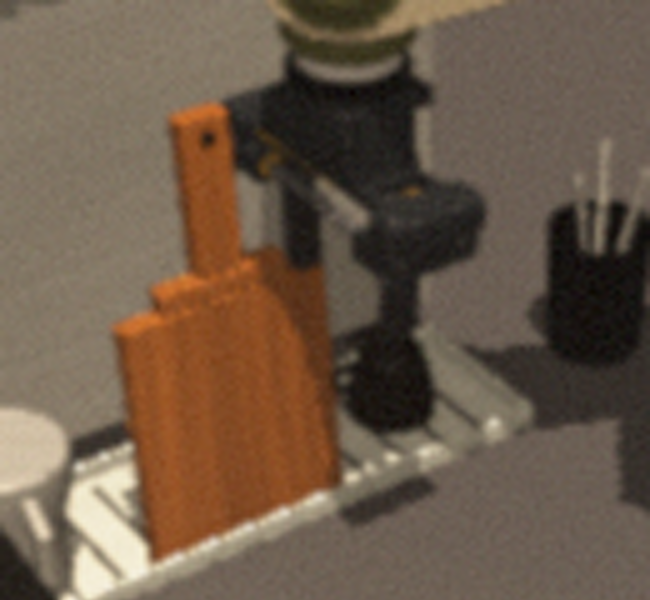

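Emit:
{"api": "send_rows", "payload": {
  "series": [
    [[-0.1,1.5,0.05],0],
    [[0,1.5,0.05],0],
    [[0,1.5,0.1],0],
    [[0,1.5,0.1],0],
    [[0,0,0],0]
  ]
}}

```text
time_s: 22.55
tcp_pos: [474.8, -211.0, 205.3]
eef_rot: [3.137, 0.086, 0.004]
contact_force: [-0.9, -0.4, 8.2]
grip_width: 88.3
```

Emit:
{"api": "send_rows", "payload": {
  "series": [
    [[-0.1,1.5,0.1],0],
    [[0,1.5,0.1],0],
    [[0,1.5,0.15],0],
    [[0,1.5,0.15],0],
    [[0,0,0],0]
  ]
}}

```text
time_s: 23.05
tcp_pos: [475.1, -217.1, 204.8]
eef_rot: [3.137, 0.086, 0.004]
contact_force: [-0.3, -1.4, 7.9]
grip_width: 87.9
```

```bash

python3 - <<'E'
from h import *
st([473.1,-183.4,205],3.15)
for n in("scene",): cv2.imwrite(f"pics/{n}19.png",snapshot(n)[:,:,::-1])
a=cv2.imread("pics/scene19.png")[60:180,240:370]
cv2.imwrite("pics/c19.png",cv2.resize(a,None,fx=5,fy=5,interpolation=cv2.INTER_CUBIC)[:600])
E
```

```text
t 23.05 p [ 475.1 -217.1  204.8] hx 3.14 zax [ 0.003 -0.003 -1.   ] F [-0.28 -1.39  7.87] M [-0.58  0.04 -0.06] w 87.9 q [-6.550e-01  3.800e-01  1.470e+00 -1.000e-03  1.287e+00  8.610e-01]
tool delta [ -0.2 -33.7  -0.3] turn -0.01
```

View pics/c19.png

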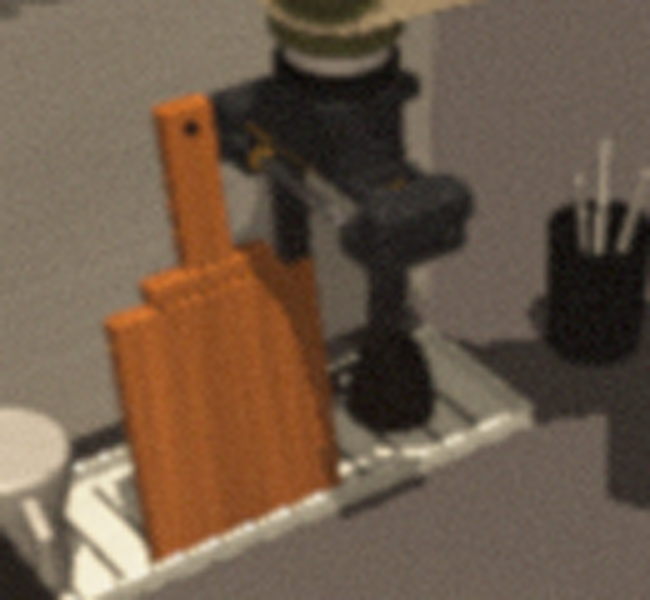

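Emit:
{"api": "send_rows", "payload": {
  "series": [
    [[0,1.5,0.25],0],
    [[0,1.5,0.25],0],
    [[0,1.5,0.25],0],
    [[0,1.5,0.25],0],
    [[0,0,0],0]
  ]
}}

```text
time_s: 23.6
tcp_pos: [475.5, -223.3, 204.0]
eef_rot: [3.137, 0.086, 0.004]
contact_force: [-0.2, -2.2, 9.1]
grip_width: 87.9
```

Emit:
{"api": "send_rows", "payload": {
  "series": [
    [[0,1.5,0.3],0],
    [[0,1.5,0.3],0],
    [[0,1.5,0.3],0],
    [[0,1.5,0.3],0],
    [[0,0,0],0]
  ]
}}

```text
time_s: 24.1
tcp_pos: [475.8, -229.5, 203.0]
eef_rot: [3.136, 0.086, 0.005]
contact_force: [-2.0, -2.7, 10.5]
grip_width: 88.0
```

```bash

python3 - <<'E'
from h import *
st([473.1,-183.4,205],3.15)
for n in("scene",): cv2.imwrite(f"pics/{n}20.png",snapshot(n)[:,:,::-1])
a=cv2.imread("pics/scene20.png")[60:180,240:370]
cv2.imwrite("pics/c20.png",cv2.resize(a,None,fx=5,fy=5,interpolation=cv2.INTER_CUBIC)[:600])
E
```

```text
t 24.1 p [ 475.8 -229.5  203. ] hx 3.12 zax [ 0.003 -0.004 -1.   ] F [-1.98 -2.74 10.46] M [-0.89  0.16 -0.09] w 88.0 q [-6.730e-01  3.920e-01  1.458e+00 -1.000e-03  1.287e+00  8.440e-01]
tool delta [ -0.2 -46.2  -2.2] turn -0.03
```

View pics/c20.png

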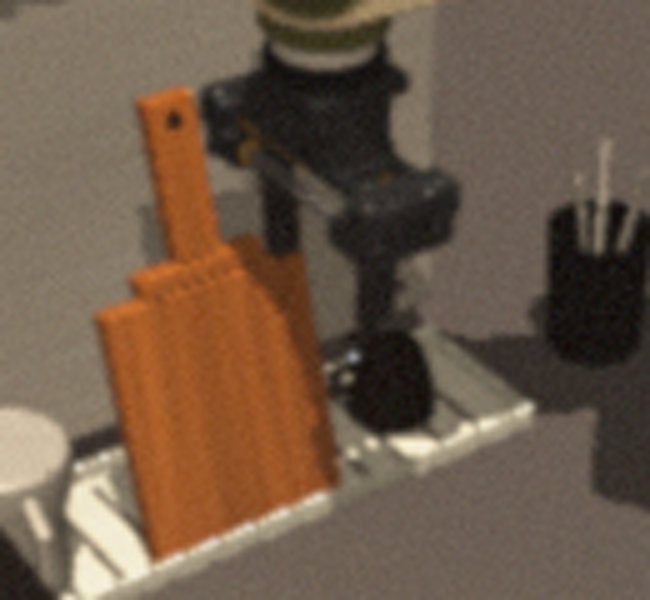

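Emit:
{"api": "send_rows", "payload": {
  "series": [
    [[-0.1,1.5,0.32],0],
    [[-0.1,1.5,0.32],0],
    [[0,1.5,0.32],0],
    [[0,1.5,0.32],0],
    [[0,0,0],0]
  ]
}}

```text
time_s: 24.65
tcp_pos: [476.1, -235.6, 201.8]
eef_rot: [3.136, 0.086, 0.005]
contact_force: [-1.3, -2.8, 10.5]
grip_width: 87.5
```

Emit:
{"api": "send_rows", "payload": {
  "series": [
    [[0,1.5,0.37],0],
    [[0,1.5,0.37],0],
    [[0,1.5,0.37],0],
    [[0,0,0],0]
  ]
}}

```text
time_s: 25.05
tcp_pos: [476.3, -240.2, 200.8]
eef_rot: [3.135, 0.086, 0.005]
contact_force: [-0.8, -4.0, 10.4]
grip_width: 87.9
```

```bash

python3 - <<'E'
from h import *
st([473.1,-183.4,205],3.15)
for n in("scene","top"): cv2.imwrite(f"pics/{n}21.png",snapshot(n)[:,:,::-1])
a=cv2.imread("pics/scene21.png")[60:180,240:370]
cv2.imwrite("pics/c21.png",cv2.resize(a,None,fx=5,fy=5,interpolation=cv2.INTER_CUBIC)[:600])
a=cv2.imread("pics/top21.png")[130:280,340:460]
cv2.imwrite("pics/d21.png",cv2.resize(a,None,fx=4,fy=4,interpolation=cv2.INTER_CUBIC)[:600])
E
```

```text
t 25.05 p [ 476.3 -240.2  200.8] hx 3.13 zax [ 0.004 -0.005 -1.   ] F [-0.8  -3.97 10.38] M [-0.99  0.19  0.01] w 87.9 q [-0.688  0.402  1.447 -0.002  1.286  0.828]
tool delta [ -0.1 -56.9  -4.5] turn -0.02
```

View pics/c21.png

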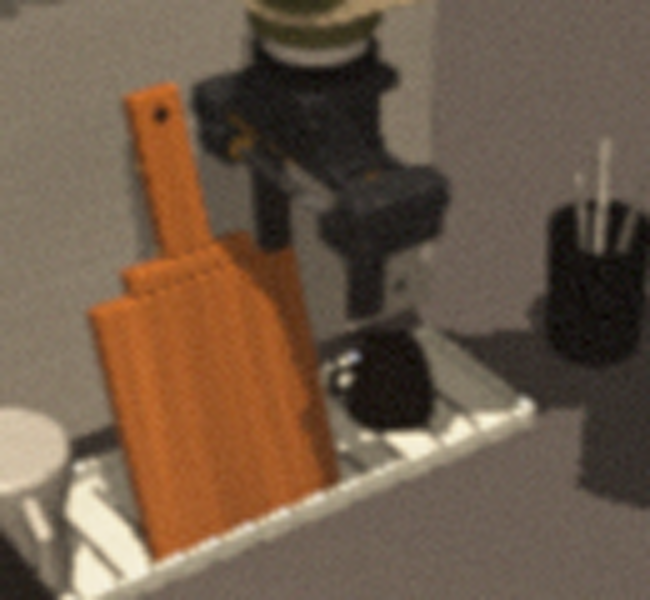

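View pics/d21.png

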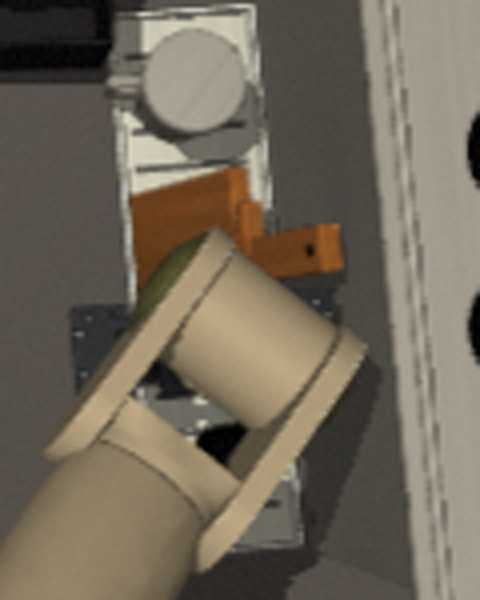

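Emit:
{"api": "send_rows", "payload": {
  "series": [
    [[0,1.2,0.4],0],
    [[0,1.2,0.4],0],
    [[0,1.2,0.38],0],
    [[0,0,0],0]
  ]
}}

```text
time_s: 25.55
tcp_pos: [476.6, -244.0, 199.8]
eef_rot: [3.135, 0.086, 0.006]
contact_force: [-1.2, -4.1, 11.1]
grip_width: 87.7
```

Emit:
{"api": "send_rows", "payload": {
  "series": [
    [[0,1.2,0.35],0],
    [[0,1.2,0.35],0],
    [[0,0,0],0]
  ]
}}

```text
time_s: 25.85
tcp_pos: [476.7, -246.5, 199.1]
eef_rot: [3.135, 0.085, 0.006]
contact_force: [-1.1, -4.0, 11.2]
grip_width: 87.9
```

```bash

python3 - <<'E'
from h import *
st([473.1,-183.4,205],3.15)
for n in("scene","top"): cv2.imwrite(f"pics/{n}22.png",snapshot(n)[:,:,::-1])
a=cv2.imread("pics/scene22.png")[60:180,240:370]
cv2.imwrite("pics/c22.png",cv2.resize(a,None,fx=5,fy=5,interpolation=cv2.INTER_CUBIC)[:600])
E
```

```text
t 25.85 p [ 476.7 -246.5  199.1] hx 3.12 zax [ 0.004 -0.006 -1.   ] F [-1.13 -3.95 11.24] M [-1.19  0.21 -0.1 ] w 87.9 q [-0.697  0.409  1.442 -0.002  1.285  0.82 ]
tool delta [ -0.1 -63.2  -6.2] turn -0.03
```

View pics/c22.png

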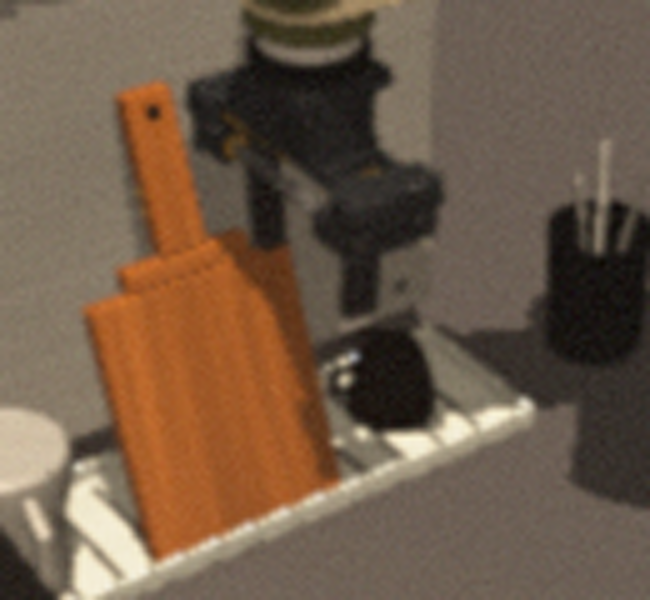

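Emit:
{"api": "send_rows", "payload": {
  "series": [
    [[0,0.8,0.25],0],
    [[0,0.8,0.25],0],
    [[0,0,0],0]
  ]
}}

```text
time_s: 26.25
tcp_pos: [476.8, -247.9, 198.7]
eef_rot: [3.135, 0.085, 0.006]
contact_force: [-1.9, -2.9, 12.1]
grip_width: 88.0
```

Emit:
{"api": "send_rows", "payload": {
  "series": [
    [[0,0.8,0.2],0],
    [[0,0.8,0.2],0],
    [[0,0,0],0]
  ]
}}

```text
time_s: 26.55
tcp_pos: [476.7, -248.6, 198.5]
eef_rot: [3.136, 0.086, 0.005]
contact_force: [-2.6, 2.0, 16.6]
grip_width: 88.2
```

Emit:
{"api": "send_rows", "payload": {
  "series": [
    [[0,-0.3,-0.4],0],
    [[0,0,-0.5],0],
    [[0,0,-0.6],0],
    [[0,0,-1],0],
    [[0,0,-2],0]
  ]
}}

```text
time_s: 27.05
tcp_pos: [476.0, -247.3, 200.6]
eef_rot: [-3.14, -0.086, 0.001]
contact_force: [0.4, 0.9, 0.6]
grip_width: 87.9
```

```bash

python3 - <<'E'
from h import *
st([473.1,-183.4,205],3.15)
for n in("scene","top"): cv2.imwrite(f"pics/{n}23.png",snapshot(n)[:,:,::-1])
a=cv2.imread("pics/scene23.png")[60:180,240:370]
cv2.imwrite("pics/c23.png",cv2.resize(a,None,fx=5,fy=5,interpolation=cv2.INTER_CUBIC)[:600])
E
```

```text
t 27.05 p [ 476.  -247.3  200.6] hx 3.14 zax [-0.     0.001 -1.   ] F [0.4  0.92 0.6 ] M [ 0.01 -0.02 -0.  ] w 87.9 q [-0.7    0.409  1.436  0.     1.297  0.816]
tool delta [  0.6 -64.   -4.3] turn -0.01
```

View pics/c23.png

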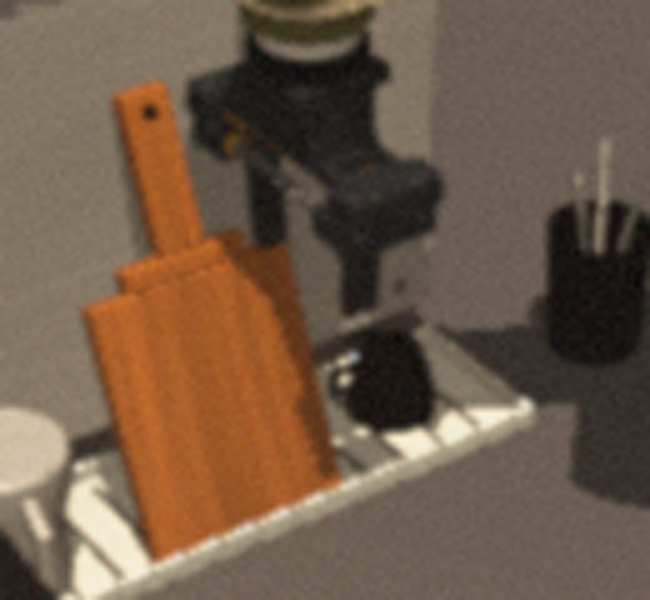

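Emit:
{"api": "send_rows", "payload": {
  "series": [
    [[0,0,-5],0],
    [[0,0,-8],0],
    [[0,-10,-4],0],
    [[-2,-30,0],0],
    [[-5,-40,0],0]
  ]
}}

```text
time_s: 27.65
tcp_pos: [464.6, -167.4, 218.0]
eef_rot: [3.14, 0.084, 0.001]
contact_force: [0.9, 0.2, -0.3]
grip_width: 87.9
```

Emit:
{"api": "send_rows", "payload": {
  "series": [
    [[-10,-40,-20],0],
    [[-10,-40,-20],0],
    [[-10,-30,-20],0],
    [[0,0,0],0],
    [[0,0,0],0]
  ]
}}

```text
time_s: 28.15
tcp_pos: [428.5, -59.3, 278.2]
eef_rot: [3.14, 0.088, 0.002]
contact_force: [0.7, 0.0, -0.7]
grip_width: 87.8
```

```bash

python3 - <<'E'
from h import *
st()
for n in("scene","top"): cv2.imwrite(f"pics/{n}24.png",snapshot(n)[:,:,::-1])
a=cv2.imread("pics/scene24.png")[60:180,220:370]
cv2.imwrite("pics/c24.png",cv2.resize(a,None,fx=5,fy=5,interpolation=cv2.INTER_CUBIC)[:600])
a=cv2.imread("pics/top24.png")[130:280,340:460]
cv2.imwrite("pics/d24.png",cv2.resize(a,None,fx=4,fy=4,interpolation=cv2.INTER_CUBIC)[:600])
E
```

```text
t 28.15 p [428.5 -59.3 278.2] hx 3.22 zax [ 0.001 -0.001 -1.   ] F [ 0.68  0.04 -0.73] M [-0.01  0.   -0.01] w 87.8 q [-0.412  0.158  1.563 -0.     1.419  1.102]
```

View pics/c24.png

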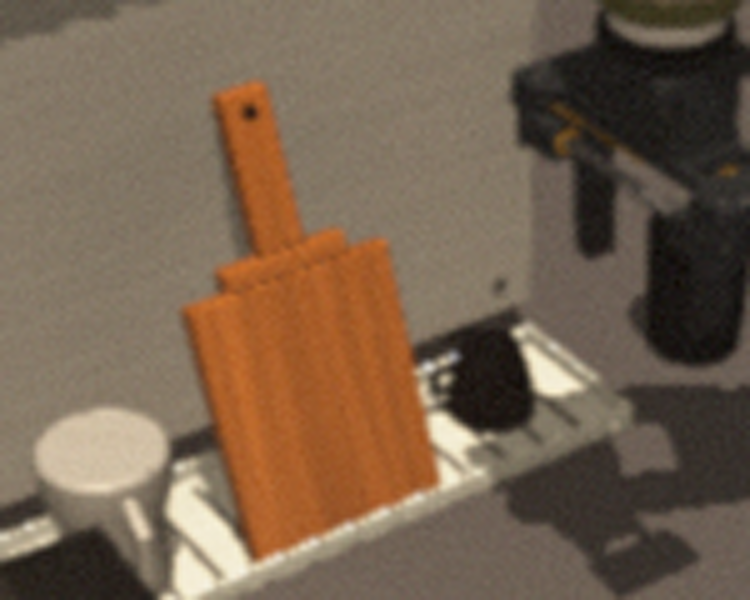

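View pics/d24.png

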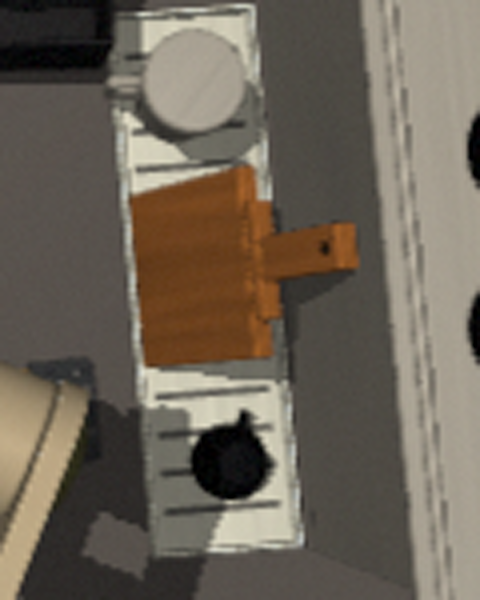

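```bash

python3 - <<'E'
from h import *
a=np.radians(3.15);y=np.array([np.cos(a),np.sin(a),0]);n=np.array([-np.sin(a),np.cos(a),0])
O=np.array([538,-289,0.])
ln=np.radians(21)
bx=-np.sin(ln)*n+np.cos(ln)*np.array([0,0,1]);bz=np.cross(bx,y)
# outer foot corner at rim, inner corner on floor
fc=O+3.3*y+60*n+[0,0,3+18*np.sin(ln)]-9*bz
def W(L):L=np.array(L,float);return fc+(L[:,:1]+150)*bx+L[:,1:2]*y+L[:,2:]*bz
out=[(-150,75),(30,75),(30,46),(46,46),(46,17),(150,17),(150,-17),(46,-17),(46,-46),(30,-46),(30,-75),(-150,-75)]
for nme,o,s in(("scene",(230,70),6),("top",(355,150),6)):
    im=cv2.imread(f"pics/{nme}24.png")[o[1]:o[1]+100,o[0]:o[0]+100]
    im=cv2.resize(im,None,fx=s,fy=s,interpolation=cv2.INTER_CUBIC)
    p=((proj(nme,W([(x,v,9) for x,v in out]))-o+.5)*s-.5).astype(int)
    cv2.polylines(im,[p.reshape(-1,1,2)],True,(255,255,0),1);cv2.imwrite(f"pics/o_{nme}.png",im)
for nme in("scene","top"):
    a0=cv2.imread(f"pics/{nme}0.png")[:,:,:].astype(int);b0=cv2.imread(f"pics/{nme}24.png").astype(int)
f=lambda U,s,o:(np.array(U,float)+.5)/s-.5+np.array(o)
print("pitchertop",unproj("top",f([(195,82)],4,(340,130)),112), "cuptop",unproj("top",f([(230,462)],4,(340,130)),58))
i0=cv2.imread("pics/top0.png").astype(float);i1=cv2.imread("pics/top24.png").astype(float)
for nm,(u,v,w,h) in(("pitcher",(368,130,40,38)),("cup",(385,228,25,30))):
    print(nm,cv2.phaseCorrelate(np.float32(i0[v:v+h,u:u+w].mean(2)),np.float32(i1[v:v+h,u:u+w].mean(2))))
E
```

```text
pitchertop [[ 692.04050497 -270.08383477  112.        ]] cuptop [[ 381.57767904 -297.93440868   58.        ]]
pitcher ((-0.014504150874422805, 0.020492218139843033), 1.0061797274649142)
cup ((0.3189734710768608, -0.1021018809741907), 0.766486255009969)
```

View pics/o_scene.png

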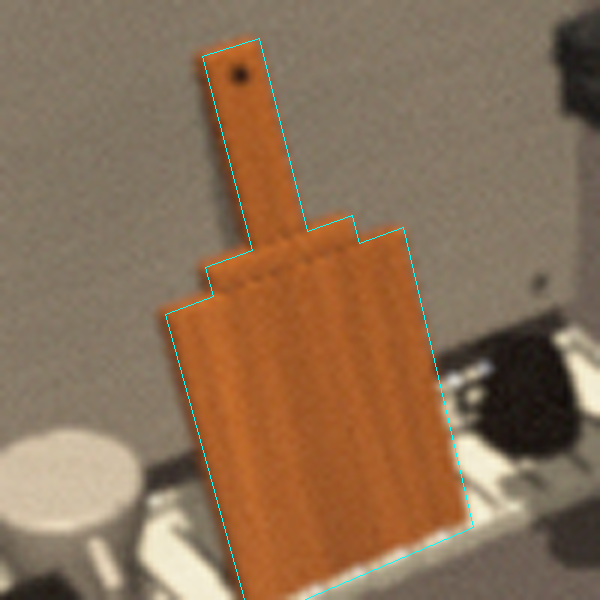

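View pics/o_top.png

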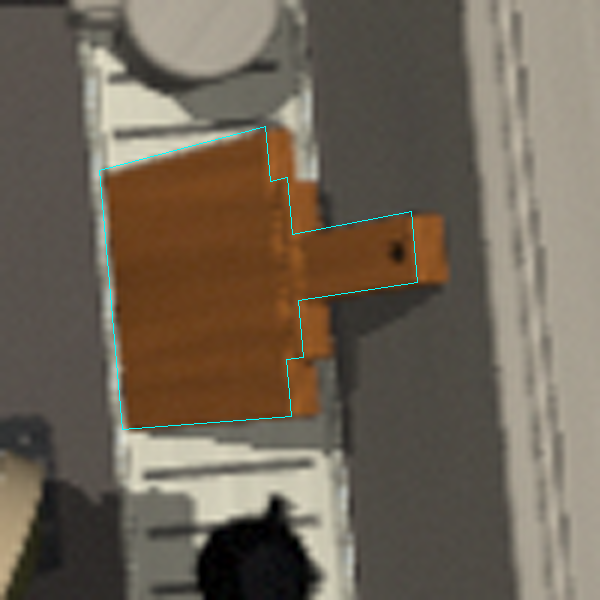

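```bash
python3 -c "
from station import *
print(hand_in())"
```

```text
the job is handed in; nothing more can be done
None
```

The board now stands in the drain tray between the pitcher and the cup, handle end up and leaning on the machine. I handed the job in at about 28 s of the 59 s allowed; `hand_in` gives no verdict.

**What I did:** I gripped the handle near its end and swung the board upright about its foot. I set it plumb on the tray floor and slid it out until the force reading showed it touching the far rim. The arm cannot reach close enough to the machine to carry the handle all the way there. So I let go and pressed one open finger down on the blade's shoulder, about 6–12 N for most of the lean. Friction from that finger eased the board over in steps of 1–1.5 mm. The force reading turned over when the top touched the machine, peaking at about 17 N downward. I then lifted clear and backed the arm away.

**Last checks:**
- **Pose:** drawing the ideal pose (21° lean, foot at the far rim, square to the machine) over both final pictures matched to about a pixel, roughly 3 mm.
- **Pitcher:** it shifted by about 0.02 px between the first and last pictures, so it has not moved.
- **Cup:** an image comparison gave 0.3 px, which I put down to a changed shadow. A separate position estimate agreed to within 1 mm.
- **Not checked:** I did not compare the bystanders away from the tray in numbers, and I have no direct reading of the board's contact force on the machine.
- **Disagreed:** the camera fits of the board's tilt while it was being carried differed from each other by a few degrees. I relied on forces and tool positions there instead.

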